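# Set up change gears for gauging

## Robot

A 6-joint arm with a two-finger parallel gripper is mounted at the origin on the work surface. World frame = base frame: x ahead of the robot, y to its left, z up, the work surface at z = 0. Lengths are in mm, angles in rad, forces in N, time in s.
With the tool pointing down it reaches from about 300 to 825 mm from the base axis. Payload 5.4 kg.
Tool frame: the origin (TCP) lies between the finger pads; the fingertips stand tcp_to_tips ahead of it and the grasp point (between the pads) lies 6 mm ahead of it (tcp_to_tips is the distance from the TCP to the fingertips, in mm); z points along the fingers, y is the direction in which the jaws open and shut (so a half turn about z gives the same grasp; the last joint's range is limited). The gripper opens to 92 mm and grips with 3 to 60 N. Pads are 20 mm wide; open, the fingers measure 128 mm over their backs; the gripper's body (75 mm by 189 mm) begins 69 mm behind the grasp point.
Start: joints at [1.03, 0.158, 1.597, -0, 1.386, -0.21], TCP at [186.769, 543.805, 239.601] pointing down, gripper open.
Joint ranges: [-2.91, 2.91], [-0.94, 2.29], [0.18, 2.7], [-1.29, 4.43], [0.17, 2.64], [-3, 3]. Speed limits (rad/s): [2.57, 2.57, 3.14, 3.14, 3.14, 3.14].

## Interface

Orientations are given as a unit quaternion [x, y, z, w].
In Python, from cell import * gives the robot as it stands.
- The arm moves only by the tool play_rows, never from a script. Its argument "rows" is a list that holds one entry, the list of rows, each a list of 7 numbers: the turn, a rotation vector about the tool's x, y, z in rad, then the shift along the tool's x, y, z in cm, then the opening, from 0 (shut) to 1 (fully open). A call has 1 to 8 rows; each row is the pose to reach, as a shift and turn from the pose commanded when the call began, along the tool's axes at that moment; what a row does not reach only later rows make up. A row lasts 1/12 s, in which the tool goes at most 41.7 mm and 7.16 degrees, less where a joint would pass 70% of its speed; a pose out of reach is approached as far as the arm can. A call with a gripper value outside its range is refused whole. The fingers move at their own pace and stop on an object; "newtons" is the grip in N (left out, the last holds). Time passes only in rows, so rows that repeat a pose let the fingers close. It gives the time, the measured TCP pose, the force and the opening at its end, in the units of the state.
- read_state(): the state, without advancing time (a new reading comes with each control period).
- camera(name): name is "scene" or "top"; returns (picture, depth): 384x512x3 uint8, blue, green, red; 384x512 float32, mm along the optical axis (not along the pixel's ray), 0 where there is no reading.
- calibration(name): a dict with "fx", "fy", "cx", "cy" (pixels), "k1" (the pictures are not rectified: a ray, as slopes to the right and down, at radius r is drawn at 1 + k1 r^2 times it, then the intrinsics apply), "R" (3x3) and "t" (3): a world point X has camera coordinates R X + t. Camera axes: x right, y down, z forward; pixel columns grow to the right and rows downward; lengths in mm; the calibration is good to about 2 mm. A picture is of the moment at which its call begins. calibration takes no time and is no camera call.
- close_job(): hands the job in, once; it reports no verdict.
The state is a dict: "time": time; "q": joint angles; "joint_velocities": joint speeds; "joint_torque": joint torques, N m; "eef_pos": TCP position; "ee_rot": TCP orientation; "wrist_force": force on the tool from outside, world axes, zero at the start; "wrist_torque": the same for the moment, N m; "width": finger opening in mm.
Only numpy, scipy, OpenCV 4.12 (cv2) and the standard library are available. Lean on these libraries where they do the work, as an engineer would, in place of code of your own. Each camera call takes 0.05 s, during which the arm holds its last target. There are 200 camera calls.

## Task

First put all the metal offcuts lying on the front of the gauging station into the scrap bin. Then carry each clean gear, level and balanced on the blade of the flat paddle and never touched by the robot itself, from the wooden rack to the gauging station, where it is to lie centred in a bay of its own, across the slot. Last, with the paddle back on its wooden rest as it lay, lay the straightedge flat on the station's front plate, flush along the station's step and about midway along it, and leave the tin, the bottle and the spanner alone.

Things in the scene. Friction and masses are not known exactly. Their poses are not given: they have to be found in the camera images.
- station: fixed steel gauging station; origin on the bench under the middle of its three rails, +x away from the robot (yaw within 0.1 rad of the world's), +y left. Rails x -45 to 45 mm, y -100 to -75, -25 to 25, 75 to 100, tops z = 115, leaving two slots (bays) open at front, back, top and down to a step (top z = 28). In front of the step: front plate x -270 to -130, y -105 to 105, top z = 10
- step (a point): on the station: midpoint of the foot of the step's upright front face (18 mm high, 210 mm long along y, faces the robot), at station x = -130, y = 0, z = 10; axes as the station's
- bay1 (a point): centre of the station's right bay at rail-top height, station x = 0, y = -50, z = 115: a gear's origin belongs here. The slot is 50 mm wide along y and 90 mm long along x; axes as the station's
- bay2 (a point): centre of the station's left bay at rail-top height, station x = 0, y = 50, z = 115: a gear's origin belongs here. The slot is 50 mm wide along y and 90 mm long along x; axes as the station's
- rack: fixed wooden rack on which the gears start. The same three rails and two slots as the station (x -45 to 45, slots 50 mm wide centred on y = -50 and 50, rail top z = 115, slots open down to z = 12), same axes, origin on the bench under the middle of the rails. The station and the rack stand left and right of the robot's middle line, either way round
- bin: fixed grey open scrap bin in front of the rack, 150 (x) x 180 (y) x 50 mm high, walls and floor 5 mm; origin at the centre of its underside, axes along its sides
- rest: fixed dark wooden board on the bench, 18 mm thick, 270 x 70 mm, long side along its x (x -80 to 190, y -35 to 35). Its origin, on the bench, is below where the paddle's origin belongs, the paddle's x along the rest's x
- paddle: loose flat paddle, 0.35 kg; origin on its underside below the grip. Flat steel blade 36 mm wide (y), 4 mm thick, from x = -80 to its free tip at x = 180. Wooden grip block 70 (x) x 22 (y) mm, z 4 to 62, centred on x = 0, to be gripped across its 22 mm; tail weight 34 mm wide, to z = 22, at x -77 to -47. Balances near the grip. A gear rides centred at about x = 140
- straightedge: loose aluminium straightedge, 160 (x) x 50 (y) x 12 mm thick, 0.3 kg, origin at the centre of its underside; on its middle stands a wooden grip 60 (x) x 16 (y) mm from z = 12 to 58. The same either way round. Starts on the bench beside the rest. Flush against the step its centre is 25 mm in front of the step's face
- gear1: loose clean toothed gear lying flat on the rack over one slot (one or two gears are there; None if absent). Disc 84 mm across, 10 mm thick, with a hub 32 mm across that rises to z = 22; 0.15 kg; origin at the centre of its underside. Not to be touched by gripper or arm
- gear2: loose clean toothed gear lying flat on the rack over one slot (one or two gears are there; None if absent). Disc 84 mm across, 10 mm thick, with a hub 32 mm across that rises to z = 22; 0.15 kg; origin at the centre of its underside. Not to be touched by gripper or arm
- offcut1: loose aluminium offcut, square bar 70 (x) x 26 (y) x 26 mm; origin at the centre of its underside (two or three offcuts lie on the station's front plate; None if absent)
- offcut2: loose aluminium offcut, piece of channel 70 (x) x 36 (y) x 24 mm, open to the top, walls 6 mm; origin at the centre of its underside (None if absent)
- offcut3: loose aluminium offcut, flat bar 75 (x) x 32 (y) x 18 mm; origin at the centre of its underside (None if absent)
- tin: bystander: red tin, 68 mm across, 90 mm high, origin at the centre of its underside
- oil: bystander: grey bottle, 60 mm across, 160 mm high, origin at the centre of its underside
- spanner: bystander: steel spanner 180 mm long lying on the bench at the robot's right, origin at its middle

How it is judged (in metres and radians):
On the way, in this order (a step that is already met when the one before it is completed fails the run):
1. all offcuts are in the scrap bin (x of offcut1 in the frame of bin between -0.075 and 0.075 m and y of offcut1 in the frame of bin between -0.09 and 0.09 m and z of each of offcut1, offcut2, offcut3 in the frame of bin below 0.055 m and x of offcut2 in the frame of bin between -0.075 and 0.075 m and y of offcut2 in the frame of bin between -0.09 and 0.09 m and x of offcut3 in the frame of bin between -0.075 and 0.075 m and y of offcut3 in the frame of bin between -0.09 and 0.09 m), for 0.2 s.
2. every gear lies flat over a slot of the station (x of gear1 in the frame of station between -0.02 and 0.02 m and z of gear1 in the frame of station between 0.11 and 0.12 m and angle between each of gear1, gear2's own z axis and vertical below 0.05 rad and linear speed of each of gear1, gear2 below 0.02 m/s and (y of gear1 in the frame of station between -0.065 and -0.035 m or y of gear1 in the frame of station between 0.035 and 0.065 m) and x of gear2 in the frame of station between -0.02 and 0.02 m and z of gear2 in the frame of station between 0.11 and 0.12 m and (y of gear2 in the frame of station between -0.065 and -0.035 m or y of gear2 in the frame of station between 0.035 and 0.065 m)), for 0.2 s.
3. the paddle is back and the straightedge lies flush along the step (x of paddle in the frame of rest between -0.03 and 0.03 m and y of paddle in the frame of rest between -0.02 and 0.02 m and z of paddle in the frame of rest between 0.014 and 0.024 m and angle between the x axis of paddle and the x axis of rest, either way round below 0.15 rad and angle between each of paddle, straightedge's own z axis and vertical below 0.05 rad and x of straightedge in the frame of station between -0.159 and -0.15 m and y of straightedge in the frame of station between -0.03 and 0.03 m and z of straightedge in the frame of station between 0.006 and 0.014 m and angle between the x axis of straightedge and the y axis of station, either way round below 0.03 rad and linear speed of straightedge below 0.02 m/s), for 0.2 s.
At the end, for the whole second after the job is handed in: Offcuts in the bin; gears flat and still on the station rails, within 20 mm (x) and 15 mm (y) of a bay centre; paddle flat on its rest within 30 x 20 mm and 0.15 rad; straightedge flat on the plate, edge within 4 mm and 0.03 rad of the step face, within 30 mm of midway (all of step 1 and all of step 2 and all of step 3); the robot touches nothing.
It fails at once if the robot itself touches a gear (contact force between any of the fingers, the arm and gear1 above 0.5 N or contact force between any of the fingers, the arm and gear2 above 0.5 N).
It fails at once if a gear is tilted by more than 20 degrees (angle between any of gear1, gear2's own z axis and vertical above 0.35 rad).
It fails at once if a gear is dropped below the rails (height (world z) of any of gear1, gear2 below 0.09 m).
It fails at once if the tin, bottle or spanner is moved more than 3 cm (distance of any of tin, oil, spanner from where it was at the start of the episode above 0.03 m).
Of offcut1, offcut2, offcut3 only 2 to 3 are there at a start; the rules pass over those that are not, and their reading is None.
Of gear1, gear2 only 1 to 2 are there at a start; the rules pass over those that are not, and their reading is None.
At some moment in a run one of offcut1, offcut2, offcut3, straightedge may be knocked a few centimetres aside while the robot is not near it.
It also fails if it takes over 210 s, if anything falls off the work surface, if the arm or the gripper's body presses on something with over 40 N, if the wrist force passes 120 N, or if a joint passes its speed limit or range.

## Working session

There is one attempt and no reset: what is moved stays moved. The work goes in short steps, Python scripts to look and compute and a tool call to move; the robot and the scene stay as the last step left them, time stands still between calls to the robot, and variables do not carry over. Pictures are saved under pics/ and viewed, about 12 in all and at most 16, crops included, and the job is handed in when it is done.

Besides the shell and the picture viewer there is one more tool, called after "Call:" as name([rows], argument=value, ...), one row to a line, values as JSON. play_rows: Moves the arm, as the interface text tells. Its arguments: {"type":"object","properties":{"rows":{"type":"array"},"newtons":{"type":"number"}},"required":["rows"]}

```bash
mkdir -p pics; ls
cat > h.py <<'E'
from cell import *
import numpy as np, cv2
def grab(n):
    im,d=camera(n); return im,d
def K(n):
    c=calibration(n); return c,np.array([[c['fx'],0,c['cx']],[0,c['fy'],c['cy']],[0,0,1]]),np.array([c['k1'],0,0,0,0.])
def rays(n,px):
    c,k,dist=K(n); p=cv2.undistortPoints(np.array(px,float).reshape(-1,1,2),k,dist).reshape(-1,2)
    R=np.array(c['R']);t=np.array(c['t'])
    return -R.T@t, np.c_[p,np.ones(len(p))]@R
def onplane(n,px,z):
    o,d=rays(n,px); return o+d*((z-o[2])/d[:,2])[:,None]
def proj(n,X):
    c,k,dist=K(n); return cv2.projectPoints(np.array(X,float).reshape(-1,3),cv2.Rodrigues(np.array(c['R'],float))[0],np.array(c['t'],float),k,dist)[0].reshape(-1,2)
def cloud(n,d):
    v,u=np.mgrid[0:d.shape[0],0:d.shape[1]]; o,r=rays(n,np.c_[u.ravel(),v.ravel()])
    P=o+r*d.reshape(-1,1); P[d.ravel()==0]=np.nan; return P.reshape(*d.shape,3)
E
python3 - <<'E'
from h import *
s=read_state(); print(s)
for n in ("top","scene"):
    im,d=grab(n); np.savez(f'{n}0.npz',im=im,d=d); cv2.imwrite(f'pics/{n}0.png',im)
    c=calibration(n); print(n,c, -np.array(c['R']).T@np.array(c['t']))
E
```

```text
pics
{'time': 0.0, 'q': array([ 1.02988073e+00,  1.59054681e-01,  1.59819982e+00,  1.73868134e-05,
        1.38617892e+00, -2.10086927e-01]), 'joint_velocities': array([-0.00075398,  0.00053125, -0.00100822, -0.00044167,  0.00090206,
       -0.00163421]), 'joint_torque': array([-1.77621969e-03, -3.85578704e+01, -3.22105587e+01,  7.00069824e-02,
        3.79778026e-02, -1.30557978e-04]), 'eef_pos': array([186.48700756, 543.32353439, 238.63193749]), 'ee_rot': array([ 1.64662538e-01,  9.86349533e-01, -8.53124108e-04, -3.45490435e-04]), 'wrist_force': array([ 0.12227193, -0.7413935 , -0.24107066]), 'wrist_torque': array([-0.01917735, -0.01628021, -0.03477133]), 'width': 91.94050528009204}
top {'fx': 403.194857673001, 'fy': 403.194857673001, 'cx': 264.78601073617006, 'cy': 188.0443032688168, 'k1': -0.051561682538465874, 'R': array([[ 0.00833513, -0.99967644, -0.02403197],
       [-0.98081536, -0.00349234, -0.19490776],
       [ 0.19476077,  0.02519551, -0.98052712]]), 't': array([  19.26504396,  587.6022676 , 1076.6293223 ])} [ 366.48359865   -5.81530821 1170.65546535]
scene {'fx': 477.33771241775077, 'fy': 477.33771241775077, 'cx': 251.43966141173675, 'cy': 184.4105837872188, 'k1': -0.19280322000764658, 'R': array([[-0.83478996,  0.55053785, -0.00581346],
       [ 0.4393785 ,  0.65980002, -0.60959861],
       [-0.33177139, -0.51144111, -0.79268893]]), 't': array([ 496.91805922, -199.53511595, 1920.0004747 ])} [1139.49486768  840.04825565 1403.21559912]
```

Run:
```python
import cv2
a=cv2.imread('pics/top0.png');cv2.imwrite('pics/top0b.png',cv2.resize(a,(800,600)))
```

```text
(no output)
```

View pics/top0b.png

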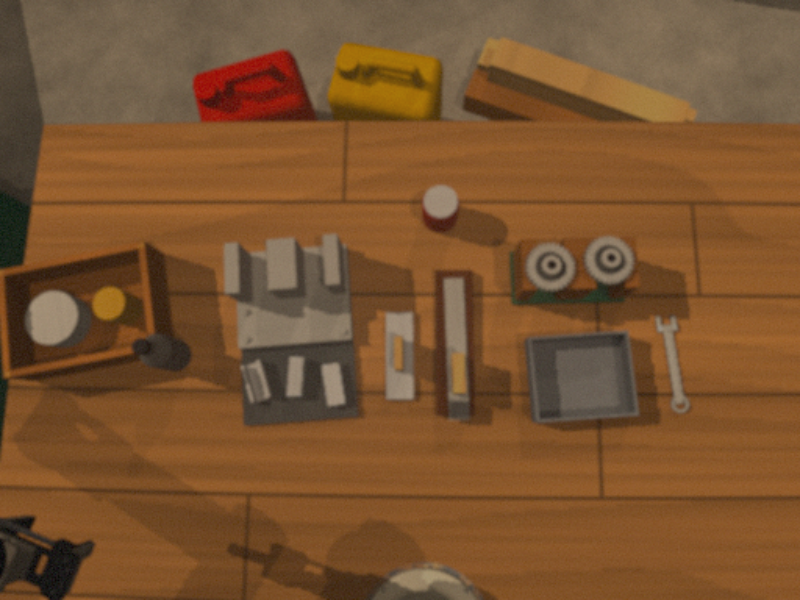

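View pics/scene0.png

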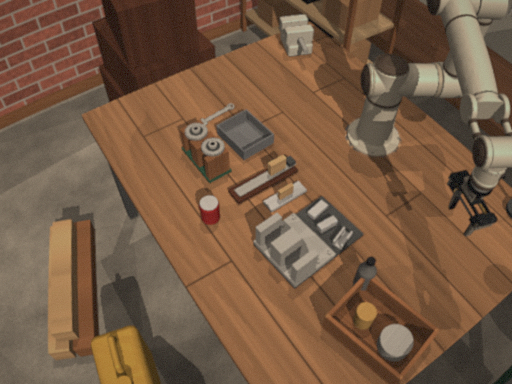

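```bash
cat > seg.py <<'E'
from h import *
def rect(P):
    (cx,cy),(w,h),a=cv2.minAreaRect(P[:,:2].astype(np.float32))
    if w<h: w,h,a=h,w,a+90
    a=(a+90)%180-90
    return np.round([cx,cy,w,h,a],1)
def segs(C,m,minpx=25):
    n,l=cv2.connectedComponents(m.astype(np.uint8),connectivity=4)
    out=[]
    for i in range(1,n):
        s=l==i
        if s.sum()<minpx: continue
        v,u=np.nonzero(s); P=C[s]
        out.append((s.sum(),u.mean().round(),v.mean().round(),np.round(np.median(P[:,2]),1),rect(P)))
    return out
E
python3 - <<'E'
from seg import *
z=np.load('top0.npz');C=cloud('top',z['d']);Z=np.nan_to_num(C[...,2],nan=-99); Y=C[...,1];X=C[...,0]
print('bench z',np.nanmedian(Z[(X>300)&(X<350)&(np.abs(Y)<60)]))
for lo,hi in((14,24),(24,40),(40,56),(56,75),(90,105),(105,120),(120,130),(130,145)):
    print('Z',lo,hi)
    for s in segs(C,(Z>lo)&(Z<hi)&(X>250)&(np.abs(Y)<460)): print('  ',*s)
E
```

```text
bench z 0.39658086680606175
Z 14 24
   1725 290.0 215.0 19.1 [505.7 -50.5 272.   69.9   0.6]
   164 164.0 245.0 16.9 [430.5 312.2  70.6  23.8  22.9]
Z 24 40
   27 280.0 146.0 31.7 [721.1 -19.8  41.5   7.8  83.9]
   2908 188.0 196.0 28.7 [589.7 249.7 209.1 179.7 -85.6]
   25 393.0 187.0 29.8 [ 595.6 -345.3   34.5   16.4   44.5]
   26 399.0 221.0 32.4 [ 500.3 -356.4   41.8    2.7    4.6]
   32 117.0 229.0 30.9 [470.8 448.4  43.    8.3 -17. ]
   216 189.0 240.0 36.3 [442.  236.9  68.1  24.6  -0.6]
   62 402.0 246.0 33.1 [ 428.9 -362.1   94.6    3.9    3.9]
   75 168.0 241.0 33.8 [437.5 294.8  69.9   6.4  19.4]
   301 213.0 245.0 28.6 [428.3 170.   74.8  32.5  10.6]
   82 158.0 245.0 33.6 [426.9 323.6  69.8   7.5  19.2]
Z 40 56
   52 159.0 179.0 47.7 [620.9 327.6  90.1  13.5  -2.9]
   29 188.0 188.0 47.1 [586.3 246.7  51.5  17.9 -63.1]
   543 374.0 239.0 49.4 [ 444.8 -276.   182.   151.5  -86. ]
   32 115.0 225.0 46.9 [483.4 447.4  42.9   9.6   7.7]
   43 295.0 262.0 41.4 [386.8 -63.2  27.2  19.6  56.9]
Z 56 75
   40 280.0 141.0 65.3 [724.7 -20.5  55.1  15.4  83.4]
   28 331.0 170.0 63.7
[... 539 characters left out ...]
.7  -2. ]
Z 105 120
   316 211.0 166.0 115.4 [636.8 167.4  91.3  25.9   5. ]
   589 180.0 169.0 115.2 [629.2 253.   91.8  48.3   4.5]
   444 371.0 169.0 114.8 [ 631.8 -260.8   91.6   58.7    1. ]
   204 404.0 169.0 114.6 [ 633.3 -350.2   89.1   26.1    1.3]
   211 337.0 169.0 114.7 [ 628.7 -175.3   91.3   27.3   -0.9]
   334 148.0 172.0 115.1 [621.  339.3  91.   27.    5.9]
   87 104.0 224.0 111.3 [480.  451.4  48.7  16.1  -1.8]
Z 120 130
   589 389.0 167.0 124.7 [ 634.9 -311.8   82.3   82.   -45.1]
   612 351.0 171.0 125.0 [ 622.2 -209.5   82.9   82.9   88. ]
Z 130 145
   124 391.0 165.0 136.7 [ 634.8 -311.6   32.1   29.5  -45.1]
   117 352.0 170.0 136.9 [ 622.9 -209.8   30.7   30.3   -7.3]
```

```bash
python3 - <<'E'
import cell; print([n for n in dir(cell) if not n.startswith('__')])
for n in('tcp_to_tips',): print(getattr(cell,n,None))
from seg import *
z=np.load('top0.npz');C=cloud('top',z['d']);Z=np.nan_to_num(C[...,2],nan=-99); Y=C[...,1];X=C[...,0]
for lo,hi in((75,88),(140,200),(9,15),(20,27),(7,16)):
    for s in segs(C,(Z>lo)&(Z<hi)&(X>250)&(np.abs(Y)<480)): print(lo,*s)
E
cat > plan.py <<'E'
# plan(targets): chain of (x,y,z of TCP, phi deg[, pitch deg]) -> tool-frame deltas, each relative to the previous target
import sys; from h import *
from scipy.spatial.transform import Rotation as Ro
def Rt(phi):
    a=np.radians(phi); return Ro.from_matrix(np.array([[-np.sin(a),np.cos(a),0],[np.cos(a),np.sin(a),0],[0,0,-1]]))
def plan(T):
    s=read_state(); p=s['eef_pos'];R=Ro.from_quat(s['ee_rot'])
    print('t',round(s['time'],2),'p',p.round(1),'phi',round(float(np.degrees(np.arctan2(*R.as_matrix()[1::-1,1]))),2),'tilt',(R.as_matrix()[:2,2]*57.3).round(2),'w',round(s['width'],1),'F',np.round(s['wrist_force'],1))
    for x,y,z,phi in T:
        q=np.array([x,y,z],float);Q=Rt(phi)
        d=R.inv().apply(q-p)/10; r=(R.inv()*Q).as_rotvec()
        n=max(np.linalg.norm(q-p)/41.7,np.degrees(np.linalg.norm(r))/7.16)
        print((x,y,z,phi),'rows>=',round(n,1),'[',', '.join(f'{v:.3f}' for v in r),', ',', '.join(f'{v:.2f}' for v in d),']')
        p,R=q,Q
E
python3 -c "
from plan import *
plan([(428,170,150,100.6),(428,170,60,100.6)])"
```

```text
['IKError', 'calibration', 'camera', 'close_job', 'read_state', 'tcp_to_tips']
25.0
75 75 281.0 137.0 81.2 [733.7 -19.6  65.4  34.6  78.1]
75 52 155.0 177.0 81.1 [619.1 327.9  91.8  22.8  -9.8]
75 35 187.0 184.0 80.6 [595.  238.9  62.7  30.7 -41.5]
75 202 293.0 238.0 79.9 [ 4.466e+02 -5.500e+01  6.470e+01  2.170e+01  1.000e-01]
140 105 91.0 221.0 160.4 [479.6 467.9  26.   22.    8. ]
9 56 329.0 184.0 12.0 [ 613.5 -162.3   79.7   25.    18.5]
9 156 381.0 189.0 11.8 [ 600.6 -306.    98.9   35.8  -89.6]
9 100 346.0 190.0 11.6 [ 592.3 -214.6   45.    32.9   77.8]
9 671 255.0 227.0 12.1 [483.3  50.2 156.5  48.5   1.1]
9 1962 191.0 245.0 11.2 [432.5 236.1 209.1 141.1 -84.5]
20 512 291.0 203.0 22.6 [537.6 -51.6 174.8  44.4   0.6]
20 88 288.0 244.0 22.6 [440.6 -47.5  77.4  25.3   4.4]
20 27 298.0 252.0 22.0 [414.  -70.6  22.1  13.  -16.9]
7 399 361.0 189.0 11.6 [ 616.  -263.4  211.    77.2   88.8]
7 776 255.0 227.0 12.1 [484.8  50.4 159.6  48.6   1.2]
7 2499 192.0 245.0 10.8 [436.1 236.4 209.1 148.6 -84.5]
t 0.1 p [186.5 543.4 238.7] phi 71.05 tilt [-0.05 -0.08] w 91.9 F [-0.1  0.   0.4]
(428, 170, 150, 100.6) rows>= 10.9 [ -0.002, -0.001, -0.516 ,  -34.97, -27.46, 8.91 ]
(428, 170, 60, 100.6) rows>= 2.2 [ 0.000, 0.000, 0.000 ,  0.00, 0.00, 9.00 ]
```

```bash
python3 -c "
from plan import *
plan([(300,365,200,86),(428,170,130,100.6),(428,170,37.5,100.6),(428,170,160,100.6)])"
```

```text
t 0.1 p [186.5 543.4 238.7] phi 71.05 tilt [-0.05 -0.08] w 91.9 F [-0.1  0.   0.4]
(300, 365, 200, 86) rows>= 5.2 [ -0.002, -0.001, -0.261 ,  -16.53, -13.18, 3.89 ]
(428, 170, 130, 100.6) rows>= 5.8 [ 0.000, 0.000, -0.255 ,  -14.13, -18.56, 7.00 ]
(428, 170, 37.5, 100.6) rows>= 2.2 [ 0.000, 0.000, 0.000 ,  0.00, 0.00, 9.25 ]
(428, 170, 160, 100.6) rows>= 2.9 [ 0.000, 0.000, 0.000 ,  0.00, 0.00, -12.25 ]
```

Call:
play_rows([
  [[0,0,-0.26,-16.5,-13.2,3.9,0.6],[0,0,-0.26,-16.5,-13.2,3.9,0.6],[0,0,-0.26,-16.5,-13.2,3.9,0.6],[0,0,-0.26,-16.5,-13.2,3.9,0.6],[0,0,-0.26,-16.5,-13.2,3.9,0.6],[0,0,-0.26,-16.5,-13.2,3.9,0.6],[0,0,-0.26,-16.5,-13.2,3.9,0.6]],
], newtons=40)

```text
time: 0.68
eef_pos: [300.7, 363.1, 199.6]
ee_rot: [0.038, 0.999, -0.001, -0.001]
wrist_force: [0.3, -0.4, -0.4]
width: 55.5
```

Call:
play_rows([
  [[0,0,-0.255,-14.1,-18.6,7,0.6],[0,0,-0.255,-14.1,-18.6,7,0.6],[0,0,-0.255,-14.1,-18.6,7,0.6],[0,0,-0.255,-14.1,-18.6,7,0.6],[0,0,-0.255,-14.1,-18.6,7,0.6],[0,0,-0.255,-14.1,-18.6,7,0.6],[0,0,-0.255,-14.1,-18.6,7,0.6],[0,0,-0.255,-14.1,-18.6,7,0.6]],
])

```text
time: 1.35
eef_pos: [428.0, 169.4, 130.1]
ee_rot: [-0.09, 0.996, 0.0, -0.001]
wrist_force: [-0.9, 0.5, 1.0]
width: 55.1
```

```bash
cat >> seg.py <<'E'
def look(tag,bands,n='top',box=(250,800,-460,460)):
    im,d=grab(n); np.savez(f'{tag}.npz',im=im,d=d); cv2.imwrite(f'pics/{tag}.png',im)
    C=cloud(n,d);Z=np.nan_to_num(C[...,2],nan=-99)
    for lo,hi in bands:
        for s in segs(C,(Z>lo)&(Z<hi)&(C[...,0]>box[0])&(C[...,0]<box[1])&(C[...,1]>box[2])&(C[...,1]<box[3])): print(lo,*s)
E
python3 -c "
from plan import *
from seg import *
look('a1',[(24,40)],box=(350,520,120,360))
plan([(428.3,170,130,100.6),(428.3,170,37.5,100.6),(428.3,170,160,100.6),(430,-50,160,94),(445,-240,160,94),(445,-240,85,94)])"
```

```text
24 52 219.0 215.0 28.5 [514.1 155.3  32.4  11.7 -90. ]
24 58 216.0 254.0 28.3 [405.  158.6  25.2  22.5  -0.5]
t 1.4 p [427.4 170.6 130.6] phi 100.49 tilt [-0.05  0.05] w 55.3 F [-0.5 -0.1  0.2]
(428.3, 170, 130, 100.6) rows>= 0.0 [ 0.001, -0.001, -0.002 ,  -0.07, -0.08, 0.06 ]
(428.3, 170, 37.5, 100.6) rows>= 2.2 [ 0.000, 0.000, 0.000 ,  0.00, 0.00, 9.25 ]
(428.3, 170, 160, 100.6) rows>= 2.9 [ 0.000, 0.000, 0.000 ,  0.00, 0.00, -12.25 ]
(430, -50, 160, 94) rows>= 5.3 [ 0.000, 0.000, 0.115 ,  3.88, -21.66, 0.00 ]
(445, -240, 160, 94) rows>= 4.6 [ 0.000, 0.000, 0.000 ,  -0.17, -19.06, 0.00 ]
(445, -240, 85, 94) rows>= 1.8 [ 0.000, 0.000, 0.000 ,  0.00, 0.00, 7.50 ]
```

Call:
play_rows([
  [[0,0,0,-0.07,-0.07,5,0.6],[0,0,0,-0.07,-0.07,8,0.6],[0,0,0,-0.07,-0.07,9.3,0.6],[0,0,0,-0.07,-0.07,9.3,0.6],[0,0,0,-0.07,-0.07,9.3,0],[0,0,0,-0.07,-0.07,9.3,0],[0,0,0,-0.07,-0.07,9.3,0],[0,0,0,-0.07,-0.07,9.3,0]],
])

```text
time: 2.07
eef_pos: [428.3, 170.2, 38.1]
ee_rot: [-0.093, 0.996, 0.0, 0.001]
wrist_force: [-1.2, 1.7, 2.2]
width: 31.6
```

Call:
play_rows([
  [[0,0,0,0,0,0,0],[0,0,0,0,0,0,0],[0,0,0,0,0,-2,0],[0,0,0,0,0,-5,0],[0,0,0,0,0,-9,0],[0,0,0,0,0,-12.3,0],[0,0,0,0,0,-12.3,0]],
])

```text
time: 2.65
eef_pos: [432.6, 169.7, 167.6]
ee_rot: [-0.092, 0.996, -0.0, 0.006]
wrist_force: [0.4, 0.6, -0.7]
width: 31.7
```

```bash
python3 -c "
from plan import *
from seg import *
look('a2',[(24,40)],box=(350,520,100,360))
plan([(428.3,170,160,100.6),(430,-50,160,94),(445,-240,160,94),(445,-240,85,94)])"
```

```text
24 58 217.0 215.0 28.9 [512.8 159.7  40.1  14.2 -89.9]
t 2.7 p [431.  169.5 164.3] phi 100.54 tilt [0.47 0.04] w 31.5 F [-0.2 -0.2 -1.7]
(428.3, 170, 160, 100.6) rows>= 0.1 [ -0.001, 0.008, -0.001 ,  0.26, 0.10, 0.42 ]
(430, -50, 160, 94) rows>= 5.3 [ 0.000, 0.000, 0.115 ,  3.88, -21.66, 0.00 ]
(445, -240, 160, 94) rows>= 4.6 [ 0.000, 0.000, 0.000 ,  -0.17, -19.06, 0.00 ]
(445, -240, 85, 94) rows>= 1.8 [ 0.000, 0.000, 0.000 ,  0.00, 0.00, 7.50 ]
```

Call:
play_rows([
  [[0,0,0.115,3.9,-21.7,0,0],[0,0,0.115,3.9,-21.7,0,0],[0,0,0.115,3.9,-21.7,0,0],[0,0,0.115,3.9,-21.7,0,0],[0,0,0.115,3.9,-21.7,0,0],[0,0,0.115,3.9,-21.7,0,0]],
])

```text
time: 3.2
eef_pos: [428.5, -55.6, 159.0]
ee_rot: [-0.032, 0.999, -0.001, -0.001]
wrist_force: [-0.3, 0.2, -1.1]
width: 31.5
```

Call:
play_rows([
  [[0,0,0,-0.1,-19.7,0,0],[0,0,0,-0.1,-19.7,0,0],[0,0,0,-0.1,-19.7,0,0],[0,0,0,-0.1,-19.7,0,0],[0,0,0,-0.1,-19.7,0,0],[0,0,0,-0.1,-19.7,0,0],[0,0,0,-0.1,-19.7,0,0]],
])

```text
time: 3.78
eef_pos: [443.1, -248.1, 158.5]
ee_rot: [-0.033, 0.999, 0.001, -0.001]
wrist_force: [-1.3, -0.2, -1.6]
width: 31.5
```

Call:
play_rows([
  [[0,0,0,0,0,4,0],[0,0,0,0,0,8,0],[0,0,0,0,0,10.2,0],[0,0,0,0,0,10.2,0],[0,0,0,0,0,10.2,0.5],[0,0,0,0,0,10.2,0.5],[0,0,0,0,0,4,0.5],[0,0,0,0,0,0,0.5]],
])

```text
time: 4.45
eef_pos: [443.6, -246.5, 143.0]
ee_rot: [-0.035, 0.999, 0.001, -0.001]
wrist_force: [1.2, -0.9, 0.2]
width: 46.0
```

```bash
python3 -c "
from plan import *
from seg import *
look('a3',[(24,45)],box=(350,520,100,380))
plan([(445,-246,160,94),(430,-50,160,100),(432,150,160,110),(432.2,309.2,140,110)])"
```

```text
24 484 184.0 216.0 28.7 [506.8 244.1 209.4  26.6 -89.5]
24 228 189.0 240.0 36.7 [442.  236.8  67.9  24.8  -0.8]
24 75 169.0 242.0 33.5 [437.2 295.   70.    7.   18.8]
24 80 159.0 245.0 33.9 [427.3 323.6  70.5   8.   19.5]
t 4.5 p [ 448.8 -251.1  154. ] phi 94.01 tilt [ 0.68 -0.62] w 46.2 F [ 4.6 -1.8  5.3]
(445, -246, 160, 94) rows>= 0.2 [ -0.012, 0.011, 0.000 ,  0.34, 0.53, -0.61 ]
(430, -50, 160, 100) rows>= 4.7 [ 0.000, 0.000, -0.105 ,  0.13, 19.66, 0.00 ]
(432, 150, 160, 110) rows>= 4.8 [ 0.000, 0.000, -0.175 ,  -3.67, 19.66, 0.00 ]
(432.2, 309.2, 140, 110) rows>= 3.8 [ 0.000, 0.000, 0.000 ,  -5.46, 14.95, 2.00 ]
```

Call:
play_rows([
  [[0,0,-0.105,0.1,19.7,0,0.6],[0,0,-0.105,0.1,19.7,0,0.6],[0,0,-0.105,0.1,19.7,0,0.6],[0,0,-0.105,0.1,19.7,0,0.6],[0,0,-0.105,0.1,19.7,0,0.6],[0,0,-0.105,0.1,19.7,0,0.6],[0,0,-0.105,0.1,19.7,0,0.6]],
])

```text
time: 5.08
eef_pos: [430.9, -50.5, 144.1]
ee_rot: [-0.089, 0.996, -0.001, 0.002]
wrist_force: [-0.5, 0.2, 0.2]
width: 54.9
```

Call:
play_rows([
  [[0,0,-0.16,-3.7,19.7,0,0.6],[0,0,-0.16,-3.7,19.7,0,0.6],[0,0,-0.16,-3.7,19.7,0,0.6],[0,0,-0.16,-3.7,19.7,0,0.6],[0,0,-0.16,-3.7,19.7,0,0.6],[0,0,-0.16,-3.7,19.7,0,0.6],[0,0,-0.16,-3.7,19.7,0,0.6]],
])

```text
time: 5.67
eef_pos: [433.4, 149.6, 143.2]
ee_rot: [-0.167, 0.986, -0.0, 0.001]
wrist_force: [0.2, 0.1, 0.7]
width: 55.0
```

Call:
play_rows([
  [[0,0,0,-5.3,15,0,0.6],[0,0,0,-5.3,15,0,0.6],[0,0,0,-5.3,15,0,0.6],[0,0,0,-5.3,15,0,0.6],[0,0,0,-5.3,15,0,0.6],[0,0,0,-5.3,15,0,0.6],[0,0,0,-5.3,15,0,0.6]],
])

```text
time: 6.25
eef_pos: [434.0, 306.7, 142.3]
ee_rot: [-0.165, 0.986, -0.0, 0.0]
wrist_force: [-0.6, -0.0, -0.4]
width: 55.0
```

```bash
python3 -c "
from plan import *
from seg import *
look('a4',[(24,45)],box=(350,520,100,380))
plan([(432.2,309.3,140,109),(432.2,309.3,38,109),(432.2,309.3,160,109),(432,150,160,105),(430,-50,160,94),(445,-300,160,94),(445,-300,65,94)])"
```

```text
24 53 158.0 215.0 29.4 [511.8 330.   38.8  14.9 -89.9]
24 268 199.0 216.0 28.5 [511.2 207.2 136.   17.8 -89.5]
24 229 189.0 240.0 36.5 [442.  237.2  68.3  25.4  -1.5]
24 33 170.0 248.0 34.5 [419.6 289.   33.5   6.7  20.5]
24 40 160.0 251.0 33.9 [411.9 318.6  38.7   6.8  19.1]
t 6.3 p [433.9 306.5 142.2] phi 109.01 tilt [ 0.03 -0.03] w 55.5 F [-0.3  0.1  0. ]
(432.2, 309.3, 140, 109) rows>= 0.1 [ -0.001, 0.000, 0.000 ,  0.07, 0.32, 0.22 ]
(432.2, 309.3, 38, 109) rows>= 2.4 [ 0.000, 0.000, 0.000 ,  0.00, 0.00, 10.20 ]
(432.2, 309.3, 160, 109) rows>= 2.9 [ 0.000, 0.000, 0.000 ,  0.00, 0.00, -12.20 ]
(432, 150, 160, 105) rows>= 3.8 [ 0.000, 0.000, 0.070 ,  5.21, -15.06, 0.00 ]
(430, -50, 160, 94) rows>= 4.8 [ 0.000, 0.000, 0.192 ,  5.37, -19.27, 0.00 ]
(445, -300, 160, 94) rows>= 6.0 [ 0.000, 0.000, 0.000 ,  0.25, -25.04, 0.00 ]
(445, -300, 65, 94) rows>= 2.3 [ 0.000, 0.000, 0.000 ,  0.00, 0.00, 9.50 ]
```

Call:
play_rows([
  [[0,0,0,0.07,0.3,4,0.6],[0,0,0,0.07,0.3,7.5,0.6],[0,0,0,0.07,0.3,10.4,0.6],[0,0,0,0.07,0.3,10.4,0.6],[0,0,0,0.07,0.3,10.4,0],[0,0,0,0.07,0.3,10.4,0],[0,0,0,0.07,0.3,10.4,0],[0,0,0,0.07,0.3,10.4,0]],
])

```text
time: 6.97
eef_pos: [431.5, 310.2, 38.3]
ee_rot: [-0.166, 0.986, -0.0, 0.0]
wrist_force: [0.8, -0.6, 0.1]
width: 35.2
```

Call:
play_rows([
  [[0,0,0,0,0,0,0],[0,0,0,0,0,0,0],[0,0,0,0,0,-3,0],[0,0,0,0,0,-6,0],[0,0,0,0,0,-9,0],[0,0,0,0,0,-12.2,0],[0,0,0,0,0,-12.2,0],[0,0,0,0,0,-12.2,0]],
])

```text
time: 7.63
eef_pos: [432.3, 311.6, 161.9]
ee_rot: [-0.166, 0.986, 0.001, 0.002]
wrist_force: [-0.1, -0.2, -1.6]
width: 35.8
```

Call:
play_rows([
  [[0,0,0.07,5.2,-15.1,0,0],[0,0,0.07,5.2,-15.1,0,0],[0,0,0.07,5.2,-15.1,0,0],[0,0,0.07,5.2,-15.1,0,0],[0,0,0.07,5.2,-15.1,0,0],[0,0,0.07,5.2,-15.1,0,0]],
])

```text
time: 8.13
eef_pos: [430.4, 149.9, 158.1]
ee_rot: [-0.13, 0.992, 0.0, -0.002]
wrist_force: [0.9, 0.4, -1.1]
width: 35.3
```

Call:
play_rows([
  [[0,0,0.19,5.4,-19.3,0,0],[0,0,0.19,5.4,-19.3,0,0],[0,0,0.19,5.4,-19.3,0,0],[0,0,0.19,5.4,-19.3,0,0],[0,0,0.19,5.4,-19.3,0,0],[0,0,0.19,5.4,-19.3,0,0],[0,0,0.19,5.4,-19.3,0,0]],
])

```text
time: 8.72
eef_pos: [429.6, -49.2, 159.0]
ee_rot: [-0.036, 0.999, 0.001, -0.001]
wrist_force: [0.0, 0.1, -0.7]
width: 35.9
```

Call:
play_rows([
  [[0,0,0,0.3,-25.6,0,0],[0,0,0,0.3,-25.6,0,0],[0,0,0,0.3,-25.6,0,0],[0,0,0,0.3,-25.6,0,0],[0,0,0,0.3,-25.6,0,0],[0,0,0,0.3,-25.6,0,0],[0,0,0,0.3,-25.6,0,0],[0,0,0,0.3,-25.6,0,0]],
])

```text
time: 9.38
eef_pos: [446.7, -304.6, 159.0]
ee_rot: [-0.037, 0.999, 0.001, -0.0]
wrist_force: [0.0, 0.6, -1.0]
width: 35.5
```

Call:
play_rows([
  [[0,0,0,0,0,4,0],[0,0,0,0,0,8,0],[0,0,0,0,0,9.8,0],[0,0,0,0,0,9.8,0],[0,0,0,0,0,9.8,0.53],[0,0,0,0,0,9.8,0.53],[0,0,0,0,0,6,0.53],[0,0,0,0,0,2,0.53]],
])

```text
time: 10.05
eef_pos: [445.5, -303.1, 140.8]
ee_rot: [-0.038, 0.999, 0.001, -0.001]
wrist_force: [0.7, -0.9, 1.4]
width: 48.5
```

```bash
python3 -c "
from plan import *
from seg import *
look('a5',[(24,45)],box=(350,520,100,380))
plan([(445,-306,140,94),(430,-50,160,94),(442,150,160,90),(442,237,140,90)])"
```

```text
24 487 184.0 216.0 28.8 [513.2 243.6 208.1  26.  -85.9]
24 230 189.0 240.0 36.7 [ 4.421e+02  2.365e+02  6.790e+01  2.520e+01 -2.000e-01]
t 10.1 p [ 450.2 -307.9  151.8] phi 94.32 tilt [ 0.61 -0.64] w 48.8 F [ 4.  -2.2  4.5]
(445, -306, 140, 94) rows>= 0.3 [ -0.012, 0.010, 0.006 ,  0.52, 0.24, 1.17 ]
(430, -50, 160, 94) rows>= 6.2 [ 0.000, 0.000, 0.000 ,  -0.29, 25.64, -2.00 ]
(442, 150, 160, 90) rows>= 4.8 [ 0.000, 0.000, 0.070 ,  -2.59, 19.87, 0.00 ]
(442, 237, 140, 90) rows>= 2.1 [ 0.000, 0.000, 0.000 ,  0.00, 8.70, 2.00 ]
```

Call:
play_rows([
  [[0,0,0,-0.3,25.6,-2,0.5],[0,0,0,-0.3,25.6,-2,0.5],[0,0,0,-0.3,25.6,-2,0.5],[0,0,0,-0.3,25.6,-2,0.5],[0,0,0,-0.3,25.6,-2,0.5],[0,0,0,-0.3,25.6,-2,0.5],[0,0,0,-0.3,25.6,-2,0.5],[0,0,0,-0.3,25.6,-2,0.5]],
])

```text
time: 10.77
eef_pos: [431.0, -47.2, 162.3]
ee_rot: [-0.04, 0.999, -0.001, 0.002]
wrist_force: [0.3, -0.1, -0.5]
width: 46.0
```

Call:
play_rows([
  [[0,0,0.08,-3,28.6,2,0.5],[0,0,0.08,-3,28.6,2,0.5],[0,0,0.08,-3,28.6,2,0.5],[0,0,0.08,-3,28.6,2,0.5],[0,0,0.08,-3,28.6,2,0.5],[0,0,0.08,-3,28.6,2,0.5],[0,0,0.08,-3,28.6,2,0.5],[0,0,0.08,-3,28.6,2,0.5]],
])

```text
time: 11.43
eef_pos: [439.7, 242.8, 140.9]
ee_rot: [0.001, 1.0, 0.001, 0.001]
wrist_force: [1.5, 0.8, -0.2]
width: 45.8
```

```bash
python3 -c "
from plan import *
from seg import *
look('a6',[(24,45)],box=(350,480,100,380))
plan([(442.1,236.7,140,89.3),(442.1,236.7,38,89.3),(442.1,236.7,160,89.3),(430,0,160,94),(445,-276,160,94),(445,-276,65,94)])"
```

```text
24 39 188.0 250.0 36.3 [415.  237.3  24.1  14.4 -86.7]
t 11.48 p [439.8 240.2 140.8] phi 89.89 tilt [0.13 0.03] w 45.9 F [ 1.2 -1.2  0.1]
(442.1, 236.7, 140, 89.3) rows>= 0.1 [ 0.000, 0.002, 0.010 ,  -0.23, -0.34, 0.08 ]
(442.1, 236.7, 38, 89.3) rows>= 2.4 [ 0.000, 0.000, 0.000 ,  0.00, 0.00, 10.20 ]
(442.1, 236.7, 160, 89.3) rows>= 2.9 [ 0.000, 0.000, 0.000 ,  0.00, 0.00, -12.20 ]
(430, 0, 160, 94) rows>= 5.7 [ 0.000, 0.000, -0.082 ,  0.92, -23.68, 0.00 ]
(445, -276, 160, 94) rows>= 6.6 [ 0.000, 0.000, 0.000 ,  0.43, -27.64, 0.00 ]
(445, -276, 65, 94) rows>= 2.3 [ 0.000, 0.000, 0.000 ,  0.00, 0.00, 9.50 ]
```

Call:
play_rows([
  [[0,0,0.01,-0.2,-0.3,4,0.5],[0,0,0.01,-0.2,-0.3,7.5,0.5],[0,0,0.01,-0.2,-0.3,10.3,0.5],[0,0,0.01,-0.2,-0.3,10.3,0.5],[0,0,0.01,-0.2,-0.3,10.3,0],[0,0,0.01,-0.2,-0.3,10.3,0],[0,0,0.01,-0.2,-0.3,10.3,0],[0,0,0.01,-0.2,-0.3,10.3,0]],
])

```text
time: 12.15
eef_pos: [441.5, 234.5, 37.6]
ee_rot: [0.008, 1.0, -0.0, 0.001]
wrist_force: [2.0, -1.9, 0.4]
width: 25.6
```

Call:
play_rows([
  [[0,0,0,0,0,0,0],[0,0,0,0,0,0,0],[0,0,0,0,0,-3,0],[0,0,0,0,0,-6,0],[0,0,0,0,0,-9,0],[0,0,0,0,0,-12.2,0],[0,0,0,0,0,-12.2,0],[0,0,0,0,0,-12.2,0]],
])

```text
time: 12.82
eef_pos: [441.5, 235.7, 160.5]
ee_rot: [0.008, 1.0, 0.001, 0.002]
wrist_force: [-0.4, -0.5, -1.8]
width: 25.7
```

Call:
play_rows([
  [[0,0,-0.08,0.9,-23.7,0,0],[0,0,-0.08,0.9,-23.7,0,0],[0,0,-0.08,0.9,-23.7,0,0],[0,0,-0.08,0.9,-23.7,0,0],[0,0,-0.08,0.9,-23.7,0,0],[0,0,-0.08,0.9,-23.7,0,0],[0,0,-0.08,0.9,-23.7,0,0],[0,0,-0.08,0.9,-23.7,0,0]],
])

```text
time: 13.48
eef_pos: [426.5, -2.1, 157.1]
ee_rot: [-0.03, 1.0, 0.001, -0.002]
wrist_force: [0.2, -0.3, -1.5]
width: 25.6
```

Call:
play_rows([
  [[0,0,0,0.4,-27.6,0,0],[0,0,0,0.4,-27.6,0,0],[0,0,0,0.4,-27.6,0,0],[0,0,0,0.4,-27.6,0,0],[0,0,0,0.4,-27.6,0,0],[0,0,0,0.4,-27.6,0,0],[0,0,0,0.4,-27.6,0,0],[0,0,0,0.4,-27.6,0,0]],
])

```text
time: 14.15
eef_pos: [441.9, -280.1, 157.9]
ee_rot: [-0.031, 1.0, -0.0, -0.0]
wrist_force: [0.6, 0.8, -1.4]
width: 25.9
```

Call:
play_rows([
  [[0,0,0,0,0,3,0],[0,0,0,0,0,6,0],[0,0,0,0,0,9.2,0],[0,0,0,0,0,9.2,0],[0,0,0,0,0,9.2,0.45],[0,0,0,0,0,9.2,0.45],[0,0,0,0,0,6,0.45],[0,0,0,0,0,2,0.45]],
])

```text
time: 14.82
eef_pos: [440.9, -275.7, 139.3]
ee_rot: [-0.032, 0.999, 0.001, -0.001]
wrist_force: [0.7, -0.9, 0.1]
width: 41.4
```

Call:
play_rows([
  [[0,0,0,0,12,-5,0.45],[0,0,0,0,20,-8,0.45],[0,0,0,0,24,-8,0.45],[0,0,0,0,24,-8,0.45],[0,0,0,0,24,-8,0.45],[0,0,0,0,24,-8,0.45],[0,0,0,0,24,-8,0.45]],
])

```text
time: 15.4
eef_pos: [427.6, -32.9, 224.1]
ee_rot: [-0.035, 0.999, -0.001, 0.004]
wrist_force: [0.2, -1.3, 1.2]
width: 41.2
```

```bash
python3 -c "
from plan import *
from seg import *
look('a7',[(15,45),(24,45)],box=(350,530,-380,-180))
a=cv2.imread('pics/a7.png');cv2.imwrite('pics/a7c.png',cv2.resize(a[120:290,220:440],None,fx=3,fy=3,interpolation=cv2.INTER_CUBIC))
plan([(446,-55,200,90)])"
```

```text
15 236 391.0 232.0 30.5 [ 488.9 -309.   217.5  108.7   54.1]
15 91 339.0 243.0 29.5 [ 438.2 -186.   147.1    1.5    4.5]
15 87 385.0 240.0 27.5 [ 446.9 -316.1   70.6    7.7    6.3]
15 308 359.0 241.0 22.7 [ 442.4 -243.    75.4   32.2    3.8]
15 42 375.0 241.0 29.5 [ 444.5 -288.9   70.5   12.1    7.1]
24 118 401.0 238.0 35.0 [ 451.5 -359.5  139.7    8.3    7.3]
24 48 339.0 236.0 33.5 [ 457.3 -184.5  108.8    1.5    4.5]
24 66 385.0 240.0 28.2 [ 446.9 -316.4   70.6    7.7    7.1]
24 40 375.0 242.0 29.6 [ 444.2 -286.2   70.5    5.7    5.9]
t 15.45 p [427.7 -35.  223.2] phi 94.02 tilt [ 0.46 -0.13] w 41.0 F [-0.5 -0.2  0.5]
(446, -55, 200, 90) rows>= 0.9 [ -0.003, 0.008, 0.070 ,  -1.67, -2.12, 2.34 ]
```

View pics/a7c.png

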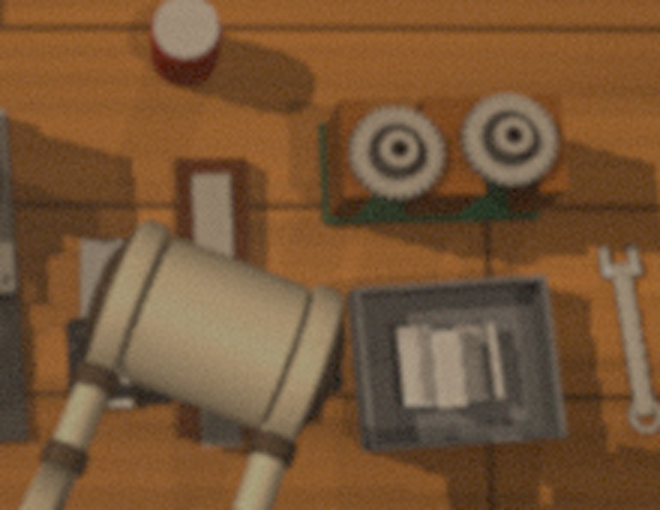

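Run:
```python
from seg import *
z=np.load('top0.npz');im=z['im'];C=cloud('top',z['d'])
hsv=cv2.cvtColor(im,cv2.COLOR_BGR2HSV);X,Y,Z=C[...,0],C[...,1],C[...,2]
m=(Y>-90)&(Y<-15)&(X>350)&(X<660)&(hsv[...,1]<90)&(hsv[...,2]>95)&(Z>17)&(Z<28)
v,u=np.nonzero(m);P=onplane('top',np.c_[u,v],22)
for a in range(360,640,20):
    s=(P[:,0]>=a)&(P[:,0]<a+20)
    if s.sum()>5:
        y=np.sort(P[s,1]); print(a+10,s.sum(),np.percentile(y,3).round(1),np.percentile(y,97).round(1),y.mean().round(1))
s=(P[:,0]>490);print(np.degrees(np.arctan(np.polyfit(P[s,0],P[s,1],1))),np.polyfit(P[s,0],P[s,1],1),P[:,0].max())
# rest
m=(Y>-100)&(Y<0)&(X>350)&(X<660)&(Z>13)&(Z<28);v,u=np.nonzero(m);P=onplane('top',np.c_[u,v],18)
for a in range(480,640,20):
    s=(P[:,0]>=a)&(P[:,0]<a+20); y=P[s,1]; print(a+10,y.min().round(1),y.max().round(1))
print('x',P[:,0].min(),P[:,0].max())
m=(Y>-90)&(Y<-15)&(X>350)&(Z>76)&(Z<84);v,u=np.nonzero(m);P=onplane('top',np.c_[u,v],80);print('grip',rect(P))
```

```text
410 48 -73.0 -40.4 -54.4
430 14 -43.3 -40.4 -41.9
450 14 -43.3 -37.7 -39.9
470 14 -40.5 -37.7 -39.1
490 60 -71.9 -37.7 -52.6
510 88 -72.0 -34.9 -53.4
530 90 -69.3 -34.9 -52.0
550 87 -69.4 -34.9 -52.1
570 73 -66.7 -34.9 -50.9
590 86 -66.9 -33.7 -50.6
610 86 -65.4 -32.1 -48.8
630 22 -65.2 -32.1 -49.3
[  2.3508523  -89.22922044] [ 4.10531527e-02 -7.43303610e+01] 624.8091119811306
490 -83.6 -17.8
510 -83.8 -17.7
530 -84.0 -17.7
550 -84.2 -17.7
570 -84.4 -14.7
590 -84.5 -14.7
610 -81.8 -14.7
630 -82.0 -14.6
x 366.81387733828893 640.7795237955045
grip [596.  -41.  364.6  40.8   1.8]
```

```bash
python3 -c "
from plan import *
plan([(446.8,-55.6,140,92.2),(446.8,-55.6,56,92.2),(446.8,-55.6,140,92.2),(385,-57,140,92.2)])"
```

```text
t 15.45 p [427.7 -35.  223.2] phi 94.02 tilt [ 0.46 -0.13] w 41.0 F [-0.5 -0.2  0.5]
(446.8, -55.6, 140, 92.2) rows>= 2.1 [ -0.003, 0.008, 0.032 ,  -1.70, -2.17, 8.34 ]
(446.8, -55.6, 56, 92.2) rows>= 2.0 [ 0.000, 0.000, 0.000 ,  0.00, 0.00, 8.40 ]
(446.8, -55.6, 140, 92.2) rows>= 2.0 [ 0.000, 0.000, 0.000 ,  0.00, 0.00, -8.40 ]
(385, -57, 140, 92.2) rows>= 1.5 [ 0.000, 0.000, 0.000 ,  6.18, 0.10, 0.00 ]
```

Call:
play_rows([
  [[0,0,0.032,-1.7,-2.2,4,0.5],[0,0,0.032,-1.7,-2.2,8,0.5],[0,0,0.032,-1.7,-2.2,8.3,0.5],[0,0,0.032,-1.7,-2.2,8.3,0.5],[0,0,0.032,-1.7,-2.2,8.3,0.5],[0,0,0.032,-1.7,-2.2,8.3,0.5],[0,0,0.032,-1.7,-2.2,8.3,0.5],[0,0,0.032,-1.7,-2.2,8.3,0.5]],
])

```text
time: 16.12
eef_pos: [445.6, -59.1, 137.8]
ee_rot: [-0.016, 1.0, -0.001, 0.002]
wrist_force: [-0.2, -0.3, 0.1]
width: 45.9
```

```bash
python3 -c "
from plan import *
plan([(446.8,-55.6,140,92.2),(446.8,-55.6,56,92.2),(446.8,-55.6,140,92.2),(385,-57,140,92.2)])"
```

```text
t 16.12 p [445.6 -59.1 137.8] phi 91.85 tilt [ 0.18 -0.08] w 45.9 F [-0.2 -0.3  0.1]
(446.8, -55.6, 140, 92.2) rows>= 0.1 [ -0.001, 0.003, -0.006 ,  -0.13, 0.34, -0.22 ]
(446.8, -55.6, 56, 92.2) rows>= 2.0 [ 0.000, 0.000, 0.000 ,  0.00, 0.00, 8.40 ]
(446.8, -55.6, 140, 92.2) rows>= 2.0 [ 0.000, 0.000, 0.000 ,  0.00, 0.00, -8.40 ]
(385, -57, 140, 92.2) rows>= 1.5 [ 0.000, 0.000, 0.000 ,  6.18, 0.10, 0.00 ]
```

Call:
play_rows([
  [[0,0.003,-0.006,-0.13,0.34,3,0.5],[0,0.003,-0.006,-0.13,0.34,6,0.5],[0,0.003,-0.006,-0.13,0.34,8.2,0.5],[0,0.003,-0.006,-0.13,0.34,8.2,0.5],[0,0.003,-0.006,-0.13,0.34,8.2,0.5],[0,0.003,-0.006,-0.13,0.34,8.2,0],[0,0.003,-0.006,-0.13,0.34,8.2,0],[0,0.003,-0.006,-0.13,0.34,8.2,0]],
], newtons=60)

```text
time: 16.78
eef_pos: [447.1, -55.7, 55.7]
ee_rot: [-0.019, 1.0, -0.001, 0.0]
wrist_force: [0.1, 0.4, -0.3]
width: 27.9
```

Call:
play_rows([
  [[0,0,0,0,0,0,0],[0,0,0,0,0,0,0],[0,0,0,0,0,-1.5,0],[0,0,0,0,0,-3.5,0],[0,0,0,0,0,-5.5,0],[0,0,0,0,0,-7.5,0],[0,0,0,0,0,-8.4,0],[0,0,0,0,0,-8.4,0]],
])

```text
time: 17.45
eef_pos: [447.2, -55.6, 139.8]
ee_rot: [-0.019, 1.0, -0.001, 0.0]
wrist_force: [0.0, 0.0, -4.4]
width: 21.8
```

Call:
play_rows([
  [[0,0,0,1,0,0,0],[0,0,0,3,0,0,0],[0,0,0,5,0.1,0,0],[0,0,0,6.2,0.1,0,0],[0,0,0,6.2,0.1,0,0],[0,0,0,6.2,0.1,0,0]],
])

```text
time: 17.95
eef_pos: [383.3, -56.2, 136.9]
ee_rot: [-0.019, 1.0, 0.0, -0.002]
wrist_force: [0.5, -0.1, -3.6]
width: 21.6
```

```bash
cat >> seg.py <<'E'
def blade(tag,zlo,zhi,box):
    im,d=grab('top'); np.savez(f'{tag}.npz',im=im,d=d); cv2.imwrite(f'pics/{tag}.png',im)
    C=cloud('top',d);X,Y,Z=C[...,0],C[...,1],C[...,2]
    m=(Z>zlo)&(Z<zhi)&(X>box[0])&(X<box[1])&(Y>box[2])&(Y<box[3])
    P=C[m]; print('n',len(P),'rect',rect(P))
    A=np.c_[P[:,0]-P[:,0].mean(),P[:,1]-P[:,1].mean(),np.ones(len(P))];f=np.linalg.lstsq(A,P[:,2],rcond=None)[0]
    print('plane slope deg x,y',np.degrees(f[:2]).round(2),'z mean',f[2].round(1),'x',P[:,0].min().round(1),P[:,0].max().round(1))
E
python3 -c "
from plan import *
from seg import *
blade('b1',95,125,(440,600,-120,0))
plan([(385,-57,140,92.2),(385,-137,138,92),(382,-218,136,91.4)])"
```

```text
n 445 rect [501.7 -50.1 118.1  35.7   2.3]
plane slope deg x,y [-0.67  0.07] z mean 102.9 x 442.0 560.6
t 18.0 p [383.9 -56.4 137.4] phi 92.17 tilt [-0.2   0.02] w 21.8 F [ 0.3  0.3 -3. ]
(385, -57, 140, 92.2) rows>= 0.1 [ 0.000, -0.003, -0.001 ,  -0.10, -0.06, -0.26 ]
(385, -137, 138, 92) rows>= 1.9 [ 0.000, 0.000, 0.003 ,  0.31, -7.99, 0.20 ]
(382, -218, 136, 91.4) rows>= 1.9 [ 0.000, 0.000, 0.010 ,  0.58, -8.08, 0.20 ]
```

Call:
play_rows([
  [[0,-0.003,0.002,0.1,-1,0,0],[0,-0.003,0.003,0.2,-3,0.1,0],[0,-0.003,0.006,0.3,-6,0.1,0],[0,-0.003,0.01,0.4,-9,0.1,0],[0,-0.003,0.014,0.6,-12,0.1,0],[0,-0.003,0.014,0.8,-14.5,0.1,0],[0,-0.003,0.014,0.9,-16,0.1,0],[0,-0.003,0.014,0.9,-16.2,0.1,0]],
])

```text
time: 18.67
eef_pos: [381.8, -221.8, 137.1]
ee_rot: [-0.011, 1.0, -0.001, 0.0]
wrist_force: [0.4, 0.1, -3.7]
width: 21.7
```

Call:
play_rows([
  [[0,0,0,0,0,0,0],[0,0,0,0,0,0,0],[0,0,0,0,0,0,0]],
])

```text
time: 18.92
eef_pos: [381.3, -217.7, 136.7]
ee_rot: [-0.013, 1.0, 0.001, -0.0]
wrist_force: [0.8, 1.0, -3.3]
width: 21.8
```

```bash
python3 -c "
from plan import *
from seg import *
blade('b2',90,112,(440,575,-270,-160))
im,d=np.load('b2.npz')['im'],np.load('b2.npz')['d']
C=cloud('top',d);Z=np.nan_to_num(C[...,2],nan=-99)
for lo,hi in((108,120),(121,130)):
  for s in segs(C,(Z>lo)&(Z<hi)&(C[...,0]>578)&(C[...,0]<690)&(C[...,1]>-380)&(C[...,1]<-150)): print(lo,*s)
# slot edges near front of rack, x 586-600
m=(Z>110)&(Z<119)&(C[...,0]>583)&(C[...,0]<600)
for y in np.sort(C[m][:,1]).round(0)[::-1]: print(int(y),end=' ')
cv2.imwrite('pics/b2c.png',cv2.resize(im[130:270,300:440],None,fx=4,fy=4,interpolation=cv2.INTER_CUBIC))
plan([(382,-218.9,134,91.3),(482.4,-216.6,134,91.3)])"
```

```text
n 611 rect [ 499.3 -213.4  118.5   37.     1.6]
plane slope deg x,y [ 0.04 -0.12] z mean 103.5 x 440.0 558.3
108 440 371.0 169.0 114.7 [ 632.  -265.3   91.8   54.9    1.8]
108 201 404.0 169.0 114.5 [ 632.9 -349.8   90.1   26.5    1.3]
108 203 337.0 168.0 114.9 [ 6.288e+02 -1.756e+02  9.020e+01  2.730e+01  1.000e-01]
121 560 389.0 167.0 124.6 [ 635.8 -309.9   82.9   81.8    0.9]
121 605 352.0 171.0 124.8 [ 622.5 -210.    83.2   82.4   24. ]
349 349 349 348 348 348 347 346 346 346 345 345 344 344 344 344 343 342 341 341 341 341 340 340 338 338 338 338 338 338 337 336 336 335 335 334 334 333 332 332 332 332 330 330 330 329 329 329 327 327 327 327 327 326 326 325 325 325 324 324 323 272 272 272 272 271 271 270 270 270 269 269 268 267 267 267 267 266 265 264 264 264 264 263 261 261 261 261 261 260 258 258 258 258 258 256 256 256 256 255 255 255 253 253 253 253 253 252 252 251 251 250 250 250 249 248 248 248 248 247 247 247 246 245 245 245 245 244 243 242 242 242 241 240 240 239 239 239 239 238 237 237 237 237 235 235 233 233 233 231 231 231 231 231 229 229 228 228 228 227 227 226 226 175 
[... 661 characters left out ...]
 -271 -273 -273 -273 -273 -274 -275 -275 -276 -276 -276 -278 -278 -278 -279 -279 -281 -281 -281 -281 -281 -283 -283 -283 -284 -285 -285 -286 -286 -286 -286 -288 -289 -289 -290 -290 -292 -294 -300 -300 -308 -308 -309 -312 -318 -318 -324 -330 -339 -339 -340 -340 -340 -342 -343 -343 -343 -343 -345 -346 -346 -347 -347 -348 -349 -349 -349 -350 -351 -351 -352 -353 -354 -354 -354 -355 -356 -357 -357 -357 -358 -359 -359 -360 -361 -362 -362 -362 -363 t 18.97 p [ 381.3 -217.7  136.8] phi 91.46 tilt [-0.02  0.04] w 21.7 F [-0.4 -0.4 -2.9]
(382, -218.9, 134, 91.3) rows>= 0.1 [ 0.001, -0.000, 0.003 ,  -0.07, -0.12, 0.28 ]
(482.4, -216.6, 134, 91.3) rows>= 2.4 [ 0.000, 0.000, 0.000 ,  -10.04, 0.00, 0.00 ]
```

View pics/b2c.png

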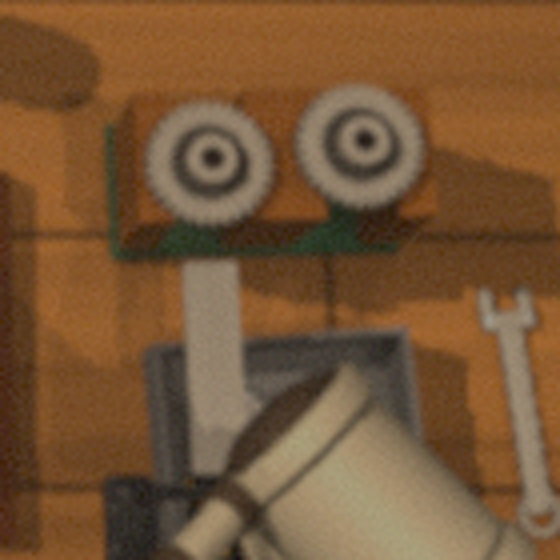

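Call:
play_rows([
  [[0,0,0.003,0,-0.08,0.2,0],[0,0,0.003,0,-0.16,0.28,0],[0,0,0.003,0,-0.16,0.28,0],[0,0,0.003,0,-0.16,0.28,0]],
])

```text
time: 19.3
eef_pos: [381.2, -220.1, 134.3]
ee_rot: [-0.011, 1.0, 0.0, -0.0]
wrist_force: [0.3, 0.4, -3.5]
width: 22.1
```

Call:
play_rows([
  [[0,0,0,-0.5,0,0,0],[0,0,0,-1.5,0,0,0],[0,0,0,-3,0,0,0],[0,0,0,-4.5,0,0,0],[0,0,0,-6,0,0,0],[0,0,0,-7.5,0,0,0],[0,0,0,-9,0,0,0],[0,0,0,-9.8,0,0,0]],
])

```text
time: 19.97
eef_pos: [481.4, -218.2, 134.4]
ee_rot: [-0.011, 1.0, -0.0, 0.001]
wrist_force: [-0.1, -0.5, -2.2]
width: 21.8
```

Call:
play_rows([
  [[0,0,0,-0.5,0,0,0],[0,0,0,-0.5,0,0,0],[0,0,0,-0.5,0,0,0],[0,0,0,-0.5,0,0,0]],
])

```text
time: 20.3
eef_pos: [483.6, -218.1, 134.2]
ee_rot: [-0.01, 1.0, 0.0, -0.0]
wrist_force: [-0.1, 0.6, -2.8]
width: 21.7
```

```bash
python3 -c "
from plan import *
from seg import *
blade('b3',90,112,(535,575,-270,-160))
C=cloud('top',np.load('b3.npz')['d']);Z=np.nan_to_num(C[...,2],nan=-99)
for lo,hi in((121,130),(131,142)):
  for s in segs(C,(Z>lo)&(Z<hi)&(C[...,0]>578)&(C[...,0]<690)&(C[...,1]>-380)&(C[...,1]<-150)): print(lo,*s)
plan([(484,-217.1,134,91.3)])"
```

```text
n 84 rect [ 5.554e+02 -2.067e+02  3.830e+01  1.980e+01 -3.000e-01]
plane slope deg x,y [-0.14 -2.58] z mean 100.5 x 536.3 574.6
121 445 390.0 164.0 124.9 [ 641.7 -315.6   82.3   67.5   54.7]
121 559 351.0 171.0 124.9 [ 625.1 -206.5   83.5   78.3  -39.9]
131 120 391.0 165.0 136.9 [ 635.6 -312.4   31.7   29.6  -45.2]
131 117 352.0 170.0 136.9 [ 6.226e+02 -2.101e+02  3.030e+01  2.960e+01  2.000e-01]
t 20.35 p [ 483.6 -218.1  134.2] phi 91.19 tilt [-0.03  0.01] w 21.8 F [-0.  -0.5 -3. ]
(484, -217.1, 134, 91.3) rows>= 0.0 [ 0.000, -0.001, -0.002 ,  -0.04, 0.10, 0.02 ]
```

Call:
play_rows([
  [[0,0,-0.002,0,0.1,-0.3,0],[0,0,-0.002,0,0.1,-0.8,0],[0,0,-0.002,0,0.1,-1.1,0],[0,0,-0.002,0,0.1,-1.3,0],[0,0,-0.002,0,0.1,-1.5,0],[0,0,-0.002,0,0.1,-1.7,0],[0,0,-0.002,0,0.1,-2,0],[0,0,-0.002,0,0.1,-2.5,0]],
])

```text
time: 21.02
eef_pos: [483.6, -216.8, 158.9]
ee_rot: [-0.012, 1.0, 0.001, -0.001]
wrist_force: [0.0, 0.7, -5.8]
width: 21.5
```

Call:
play_rows([
  [[0,0,0,0,0,-0.6,0],[0,0,0,0,0,-1.2,0],[0,0,0,0,0,-1.8,0],[0,0,0,0,0,-2.3,0],[0,0,0,0,0,-2.5,0],[0,0,0,0,0,-2.5,0],[0,0,0,0,0,-2.5,0]],
])

```text
time: 21.6
eef_pos: [484.1, -217.1, 184.4]
ee_rot: [-0.012, 1.0, -0.0, 0.0]
wrist_force: [0.3, 1.1, -5.1]
width: 22.2
```

```bash
cat >> seg.py <<'E'
def gear(tag,z0,box,tip=None):
    """gear disc top at about z0+10, hub at z0+22; reports hub centre, disc plane"""
    im,d=grab('top'); np.savez(f'{tag}.npz',im=im,d=d); cv2.imwrite(f'pics/{tag}.png',im)
    C=cloud('top',d);X,Y,Z=C[...,0],C[...,1],C[...,2]
    b=(X>box[0])&(X<box[1])&(Y>box[2])&(Y<box[3])
    for k,lo,hi in(('blade',-12,5),('disc',5,16),('hub',17,28)):
        P=C[b&(Z>z0+lo)&(Z<z0+hi)]
        if len(P)<10: print(k,len(P)); continue
        A=np.c_[P[:,:2]-P[:,:2].mean(0),np.ones(len(P))];f=np.linalg.lstsq(A,P[:,2],rcond=None)[0]
        print(k,len(P),rect(P),'z',f[2].round(1),'slope deg',np.degrees(f[:2]).round(1),'xr',P[:,0].min().round(1),P[:,0].max().round(1))
E
python3 -c "
from plan import *
from seg import *
gear('b4',150,(535,700,-262,-150))
plan([(484,-217.1,184,91.3)])"
```

```text
blade 153 [ 603.9 -213.3  118.2   76.8   20.6] z 150.9 slope deg [1.2 0.2] xr 535.7 663.7
disc 620 [ 624.1 -206.6   85.2   75.8  -38.4] z 160.8 slope deg [0.1 0.3] xr 580.4 664.1
hub 127 [ 621.9 -209.7   31.    30.5  -42.9] z 172.8 slope deg [-0.2  0.5] xr 605.7 636.2
t 21.65 p [ 483.9 -217.   184.1] phi 91.33 tilt [-0.03  0.02] w 22.2 F [-0.1  0.5 -4.8]
(484, -217.1, 184, 91.3) rows>= 0.0 [ 0.000, -0.000, 0.001 ,  -0.00, -0.01, 0.01 ]
```

```bash
python3 -c "
from plan import *
plan([(485.5,-67,187,92.5),(487,133,190,93.8),(488.9,285.6,190,95.1)])"
```

```text
t 21.65 p [ 483.9 -217.   184.1] phi 91.33 tilt [-0.03  0.02] w 22.2 F [-0.1  0.5 -4.8]
(485.5, -67, 187, 92.5) rows>= 3.6 [ 0.000, -0.000, -0.020 ,  -0.50, 15.00, -0.29 ]
(487, 133, 190, 93.8) rows>= 4.8 [ 0.000, 0.000, -0.023 ,  -1.02, 19.97, -0.30 ]
(488.9, 285.6, 190, 95.1) rows>= 3.7 [ 0.000, 0.000, -0.023 ,  -1.20, 15.21, 0.00 ]
```

Call:
play_rows([
  [[0,0,0,0,0.5,0,0],[0,0,-0.001,0,1.5,-0.05,0],[0,0,-0.003,-0.1,3,-0.1,0],[0,0,-0.006,-0.15,5,-0.15,0],[0,0,-0.01,-0.25,7.5,-0.2,0],[0,0,-0.014,-0.33,10,-0.25,0],[0,0,-0.017,-0.42,12.5,-0.28,0],[0,0,-0.02,-0.5,15,-0.3,0]],
])

```text
time: 22.32
eef_pos: [485.1, -64.4, 187.3]
ee_rot: [-0.022, 1.0, 0.0, -0.0]
wrist_force: [0.8, -0.6, -5.1]
width: 21.8
```

Call:
play_rows([
  [[0,0,-0.003,-0.13,2.5,-0.04,0],[0,0,-0.006,-0.26,5,-0.08,0],[0,0,-0.009,-0.38,7.5,-0.12,0],[0,0,-0.012,-0.51,10,-0.16,0],[0,0,-0.015,-0.64,12.5,-0.2,0],[0,0,-0.018,-0.77,15,-0.24,0],[0,0,-0.021,-0.89,17.5,-0.27,0],[0,0,-0.023,-1.02,20,-0.3,0]],
])

```text
time: 22.98
eef_pos: [486.0, 135.8, 190.3]
ee_rot: [-0.034, 0.999, 0.0, -0.0]
wrist_force: [0.7, -0.1, -5.3]
width: 21.6
```

Call:
play_rows([
  [[0,0,-0.004,-0.2,2.5,0,0],[0,0,-0.008,-0.4,5,0,0],[0,0,-0.012,-0.6,7.5,0,0],[0,0,-0.015,-0.79,10,0,0],[0,0,-0.019,-0.95,12,0,0],[0,0,-0.021,-1.07,13.6,0,0],[0,0,-0.023,-1.16,14.7,0,0],[0,0,-0.023,-1.2,15.2,0,0]],
])

```text
time: 23.65
eef_pos: [487.9, 287.7, 190.2]
ee_rot: [-0.046, 0.999, 0.0, -0.0]
wrist_force: [0.3, 0.3, -4.6]
width: 21.8
```

Call:
play_rows([
  [[0,0,0,0,0,0,0],[0,0,0,0,0,0,0],[0,0,0,0,0,0,0],[0,0,0,0,0,0,0]],
])

```text
time: 23.98
eef_pos: [489.2, 284.8, 190.3]
ee_rot: [-0.044, 0.999, -0.0, -0.0]
wrist_force: [-0.8, 0.1, -5.2]
width: 21.6
```

```bash
cat >> seg.py <<'E'
def slots(tag,xs):
    C=cloud('top',np.load(tag+'.npz')['d']);X,Y,Z=C[...,0],C[...,1],C[...,2]
    for a in xs:
        y=np.sort(Y[(Z>111)&(Z<119)&(np.abs(X-a)<4)&(Y>120)&(Y<380)]); k=np.nonzero(np.diff(y)>15)[0]
        print('x',a,'rail edges',y[:1].round(1),[(y[i].round(1),y[i+1].round(1)) for i in k],y[-1:].round(1))
E
python3 -c "
from plan import *
from seg import *
gear('b5',156,(535,700,255,380))
slots('a7',(590,610,630,650,670)); slots('b5',(590,610,630,650,670))
plan([(488.9,285.6,190,95.1),(488.9,285.6,134,95.1)])"
```

```text
blade 250 [607.3 298.9 120.3  74.6  -9.4] z 157.2 slope deg [0.7 0. ] xr 543.2 669.0
disc 649 [615.4 288.8 118.9  82.6  44.6] z 167.2 slope deg [0.6 0.2] xr 544.9 669.0
hub 129 [626.8 299.3  31.4  29.7 -88.4] z 179.5 slope deg [1.8 0.9] xr 612.0 641.7
x 590 rail edges [155.6] [(np.float64(174.5), np.float64(225.9)), (np.float64(272.1), np.float64(324.7))] [348.5]
x 610 rail edges [153.3] [(np.float64(177.8), np.float64(227.3)), (np.float64(275.9), np.float64(326.1))] [350.]
x 630 rail edges [153.6] [(np.float64(178.3), np.float64(230.0)), (np.float64(277.0), np.float64(327.7))] [351.8]
x 650 rail edges [156.7] [(np.float64(179.0), np.float64(231.6)), (np.float64(278.7), np.float64(329.8))] [356.4]
x 670 rail edges [157.7] [(np.float64(183.0), np.float64(234.4)), (np.float64(279.5), np.float64(331.7))] [331.7]
x 590 rail edges [155.7] [(np.float64(174.3), np.float64(226.1)), (np.float64(271.3), np.float64(326.8))] [338.7]
x 610 rail edges [153.] [(np.float64(177.2), np.float64(228.5))] [276.6]
x 630 rail edges [154.1] [(np.float64(178.6), np.float64(230.2))] [269.2]
x 650 rail edges [157.] [(np.float64(179.0), np.float64(231.2)), (np.float64(272.4), np.float64(355.5))] [355.5]
x 670 rail edges [157.5] [(np.float64(182.8), np.float64(234.0))] [278.7]
t 24.03 p [489.3 284.9 190.4] phi 95.04 tilt [-0.   -0.01] w 22.0 F [-0.3  0.6 -4.5]
(488.9, 285.6, 190, 95.1) rows>= 0.0 [ -0.000, -0.000, -0.001 ,  0.03, 0.07, 0.04 ]
(488.9, 285.6, 134, 95.1) rows>= 1.3 [ 0.000, 0.000, 0.000 ,  0.00, 0.00, 5.60 ]
```

```bash
python3 -c "
from plan import *
from seg import *
for t in ('b5',):
  C=cloud('top',np.load(t+'.npz')['d']);X,Y,Z=C[...,0],C[...,1],C[...,2]
  for a in (548,556,564,572):
    s=(np.abs(X-a)<5)&(Z>145)&(Z<163)&(Y>250)&(Y<350); y=Y[s]; print(a,y.min().round(1),y.max().round(1),((y.min()+y.max())/2).round(1),len(y))
"
```

```text
548 271.8 299.0 285.4 32
556 271.9 306.0 289.0 47
564 272.4 307.6 290.0 52
572 273.4 310.0 291.7 48
```

Call:
play_rows([
  [[0,0,0,0,0.2,0.3,0],[0,0,0,0,0.5,1,0],[0,0,0,0,0.5,1.8,0],[0,0,0,0,0.5,2.5,0],[0,0,0,0,0.5,2.9,0],[0,0,0,0,0.5,2.9,0],[0,0,0,0,0.5,2.9,0]],
])

```text
time: 24.62
eef_pos: [488.4, 290.5, 160.8]
ee_rot: [-0.045, 0.999, -0.0, -0.001]
wrist_force: [0.2, 0.0, -5.1]
width: 21.5
```

```bash
cat >> seg.py <<'E'
def bedge(t,z,xs,y0,y1):
  C=cloud('top',np.load(t+'.npz')['d']);X,Y,Z=C[...,0],C[...,1],C[...,2]
  for a in xs:
    s=(np.abs(X-a)<5)&(Z>z-7)&(Z<z+7)&(Y>y0)&(Y<y1); y=Y[s]
    if len(y): print('blade',a,y.min().round(1),y.max().round(1),((y.min()+y.max())/2).round(1),len(y))
E
python3 -c "
from plan import *
from seg import *
gear('b6',128,(580,700,255,380)); bedge('b6',127,(556,564,572),250,350); slots('b6',(590,))
plan([(489,290,134,95.1),(395,281.8,134,95.1)])
cv2.imwrite('pics/b6c.png',cv2.resize(cv2.imread('pics/b6.png')[130:290,110:310],None,fx=3,fy=3,interpolation=cv2.INTER_CUBIC))
"
```

```text
blade 170 [624.  301.7  99.6  90.  -84.2] z 121.8 slope deg [-4.   2.5] xr 580.1 672.8
disc 603 [625.7 305.4  83.6  81.8 -69.5] z 137.8 slope deg [0.2 0. ] xr 583.9 667.1
hub 119 [626.3 305.8  32.1  30.4  85.7] z 149.6 slope deg [0.2 0.6] xr 610.9 641.5
blade 556 277.7 313.2 295.4 45
blade 564 277.9 314.3 296.1 52
blade 572 278.4 314.3 296.4 53
x 590 rail edges [153.2] [(np.float64(174.5), np.float64(225.5)), (np.float64(272.7), np.float64(324.4))] [335.5]
t 24.67 p [488.7 290.6 161.3] phi 95.11 tilt [ 0. -0.] w 21.9 F [-0.1  0.6 -5.5]
(489, 290, 134, 95.1) rows>= 0.7 [ -0.000, 0.000, 0.000 ,  -0.02, -0.06, 2.73 ]
(395, 281.8, 134, 95.1) rows>= 2.3 [ 0.000, 0.000, 0.000 ,  9.44, 0.02, 0.00 ]
```

View pics/b6c.png

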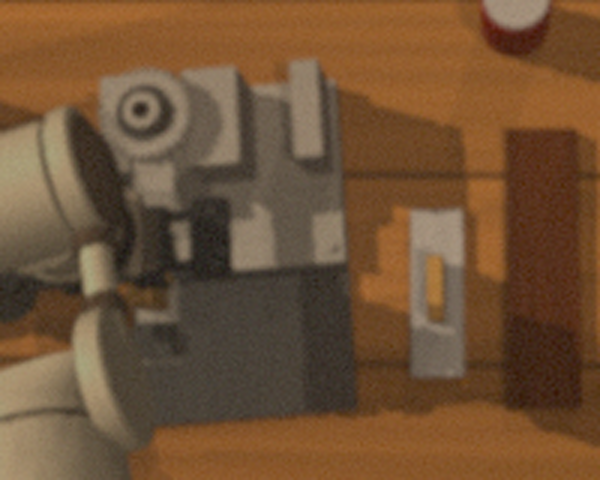

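Call:
play_rows([
  [[0,0,0,0,-0.15,0.3,0],[0,0,0,0,-0.15,0.7,0],[0,0,0,0,-0.15,1,0],[0,0,0,0,-0.15,1.2,0],[0,0,0,0,-0.15,1.4,0],[0,0,0,0,-0.15,1.8,0],[0,0,0,0,-0.15,2.3,0],[0,0,0,0,-0.15,2.7,0]],
])

```text
time: 25.33
eef_pos: [489.0, 289.2, 134.0]
ee_rot: [-0.045, 0.999, 0.0, 0.0]
wrist_force: [0.1, -0.7, -3.4]
width: 21.4
```

Call:
play_rows([
  [[0,0,0,0,0,0,0],[0,0,0,0,0,0,0],[0,0,0,0,0,0,0]],
])

```text
time: 25.58
eef_pos: [489.0, 289.2, 134.5]
ee_rot: [-0.045, 0.999, 0.0, 0.0]
wrist_force: [0.0, 0.5, -3.3]
width: 21.8
```

```bash
python3 -c "
from plan import *
from seg import *
gear('b7',115,(580,700,255,380)); bedge('b7',100,(556,564,572),250,350)
plan([(489,289,134,95.1)])
"
```

```text
blade 294 [624.5 303.2 100.9  92.1 -84.8] z 114.9 slope deg [ 2.2 -0.3] xr 580.1 674.1
disc 586 [626.  305.   85.4  84.1 -80. ] z 125.6 slope deg [ 0.3 -0.2] xr 584.4 668.5
hub 118 [626.2 303.9  32.3  30.3  33.3] z 137.3 slope deg [-1.   1.7] xr 611.5 642.3
blade 556 275.7 311.6 293.6 39
blade 564 275.7 313.2 294.4 46
blade 572 277.8 314.3 296.0 46
t 25.63 p [489.  289.2 134.6] phi 95.11 tilt [0.03 0.01] w 21.5 F [ 0.3 -0.7 -4.3]
(489, 289, 134, 95.1) rows>= 0.0 [ 0.000, 0.001, 0.000 ,  0.01, -0.02, 0.06 ]
```

```bash
python3 -c "
from plan import *
plan([(384.6,280,134,95.1),(384.6,280,160,95.1),(388,80,160,94),(390,-120,160,92.5),(393,-319.8,160,91.3)])
"
```

```text
t 25.63 p [489.  289.2 134.6] phi 95.11 tilt [0.03 0.01] w 21.5 F [ 0.3 -0.7 -4.3]
(384.6, 280, 134, 95.1) rows>= 2.5 [ 0.000, 0.001, 0.000 ,  10.49, 0.02, 0.06 ]
(384.6, 280, 160, 95.1) rows>= 0.6 [ 0.000, 0.000, 0.000 ,  0.00, 0.00, -2.60 ]
(388, 80, 160, 94) rows>= 4.8 [ 0.000, 0.000, 0.019 ,  1.44, -19.95, 0.00 ]
(390, -120, 160, 92.5) rows>= 4.8 [ 0.000, 0.000, 0.026 ,  1.20, -19.97, 0.00 ]
(393, -319.8, 160, 91.3) rows>= 4.8 [ 0.000, 0.000, 0.021 ,  0.57, -19.97, 0.00 ]
```

Call:
play_rows([
  [[0,0,0,0.5,0,0,0],[0,0,0,1.5,0,0,0],[0,0,0,3,0,0,0],[0,0,0,5,0,0,0],[0,0,0,7,0,0,0],[0,0,0,9,0,0,0],[0,0,0,10.5,0,0,0],[0,0,0,10.5,0,0,0]],
])

```text
time: 26.3
eef_pos: [381.2, 279.6, 133.9]
ee_rot: [-0.045, 0.999, -0.0, -0.001]
wrist_force: [-0.3, -0.1, -4.1]
width: 21.7
```

Call:
play_rows([
  [[0,0,0,0,0,-1,0],[0,0,0,0,0,-2,0],[0,0,0,0,0,-2.6,0],[0,0,0,0,0,-2.6,0]],
])

```text
time: 26.63
eef_pos: [386.6, 280.4, 163.2]
ee_rot: [-0.044, 0.999, 0.001, 0.003]
wrist_force: [-0.8, 0.3, -3.5]
width: 21.7
```

Call:
play_rows([
  [[0,0,0.002,0.1,-1,0,0],[0,0,0.004,0.2,-3,0,0],[0,0,0.007,0.4,-6,0,0],[0,0,0.01,0.65,-9,0,0],[0,0,0.013,0.85,-12,0,0],[0,0,0.015,1.1,-15,0,0],[0,0,0.017,1.3,-18,0,0],[0,0,0.019,1.44,-20,0,0]],
])

```text
time: 27.3
eef_pos: [387.3, 76.5, 160.0]
ee_rot: [-0.034, 0.999, -0.001, -0.0]
wrist_force: [0.7, 0.3, -3.5]
width: 21.8
```

Call:
play_rows([
  [[0,0,0.004,0.15,-2.5,0,0],[0,0,0.007,0.3,-5,0,0],[0,0,0.01,0.45,-7.5,0,0],[0,0,0.013,0.6,-10,0,0],[0,0,0.016,0.75,-12.5,0,0],[0,0,0.02,0.9,-15,0,0],[0,0,0.023,1.05,-17.5,0,0],[0,0,0.026,1.2,-20,0,0]],
])

```text
time: 27.97
eef_pos: [389.0, -122.8, 160.0]
ee_rot: [-0.022, 1.0, 0.0, -0.0]
wrist_force: [0.1, 0.3, -4.0]
width: 21.9
```

Call:
play_rows([
  [[0,0,0.003,0.1,-3,0,0],[0,0,0.006,0.2,-6,0,0],[0,0,0.01,0.3,-9,0,0],[0,0,0.013,0.4,-12,0,0],[0,0,0.016,0.45,-15,0,0],[0,0,0.02,0.5,-17.5,0,0],[0,0,0.021,0.55,-19.3,0,0],[0,0,0.021,0.6,-20,0,0]],
])

```text
time: 28.63
eef_pos: [391.7, -324.0, 160.1]
ee_rot: [-0.01, 1.0, -0.0, -0.0]
wrist_force: [1.0, -0.7, -3.4]
width: 21.7
```

Call:
play_rows([
  [[0,0,0,0,0,0,0],[0,0,0,0,0,1,0],[0,0,0,0,0,2,0],[0,0,0,0,0,2.6,0],[0,0,0,0,0,2.6,0],[0,0,0,0,0,2.6,0]],
])

```text
time: 29.13
eef_pos: [392.3, -319.9, 133.4]
ee_rot: [-0.012, 1.0, 0.001, -0.001]
wrist_force: [0.1, -0.2, -3.4]
width: 21.5
```

```bash
python3 -c "
from plan import *
from seg import *
gear('c1',115,(590,700,-365,-262)); bedge('c1',100,(500,510,520,530,540,550,560),-370,-270)
C=cloud('top',np.load('c1.npz')['d']);X,Y,Z=C[...,0],C[...,1],C[...,2]
for a in(592,672):
  y=np.sort(Y[(Z>111)&(Z<119)&(np.abs(X-a)<5)&(Y<-150)&(Y>-380)]);k=np.nonzero(np.diff(y)>15)[0];print(a,y[0],[(y[i].round(1),y[i+1].round(1)) for i in k],y[-1])
s=(Z>90)&(Z<112)&(X>490)&(X<590)&(Y<-270)&(Y>-370);print('tip',X[s].max())
gear('c1b',115,(580,700,255,380))
plan([(394,-319.8,134,91.3),(499,-317.4,134,91.3)])
"
```

```text
blade 433 [ 634.6 -312.9  101.7   88.1  -89.7] z 114.7 slope deg [-0.2 -0. ] xr 590.3 678.7
disc 589 [ 635.  -310.3   83.6   81.6   -3.7] z 124.7 slope deg [-0.1  0.1] xr 593.6 677.2
hub 118 [ 635.2 -312.1   31.1   29.6  -45.7] z 136.7 slope deg [ 1.3 -1. ] xr 619.0 651.3
blade 500 -331.8 -298.6 -315.2 51
blade 510 -331.5 -299.0 -315.2 45
blade 520 -335.5 -298.7 -317.1 50
blade 530 -333.4 -297.7 -315.5 55
blade 540 -333.3 -297.8 -315.6 51
blade 550 -333.9 -298.8 -316.4 47
blade 560 -334.8 -297.1 -316.0 57
592 -361.31153595575347 [(np.float64(-239.1), np.float64(-188.0))] -163.97258143871835
672 -361.381808802368 [(np.float64(-336.8), np.float64(-303.8)), (np.float64(-236.8), np.float64(-184.8))] -162.6447785689775
tip 589.605150509283
blade 357 [624.9 303.1 101.8  91.2 -84.8] z 115.4 slope deg [ 0.7 -0. ] xr 580.2 673.8
disc 598 [626.8 301.4  90.1  85.2  88.8] z 125.5 slope deg [-0.1 -0. ] xr 584.2 668.5
hub 117 [626.2 304.2  31.4  30.1  44. ] z 137.6 slope deg [-1.4  0.4] xr 611.0 642.2
t 29.23 p [ 392.8 -320.9  134.5] phi 91.36 tilt [ 0.01 -0.02] w 21.4 F [-0.1 -0.3 -3.4]
(394, -319.8, 134, 91.3) rows>= 0.0 [ -0.000, 0.000, 0.001 ,  -0.12, 0.11, 0.05 ]
(499, -317.4, 134, 91.3) rows>= 2.5 [ 0.000, 0.000, 0.000 ,  -10.50, 0.00, 0.00 ]
```

Call:
play_rows([
  [[0,0,0,0,0.1,0,0],[0,0,0,-0.1,0.1,0,0],[0,0,0,-0.1,0.1,0,0]],
])

```text
time: 29.48
eef_pos: [393.9, -320.3, 134.8]
ee_rot: [-0.012, 1.0, -0.0, 0.0]
wrist_force: [-0.3, -0.3, -3.0]
width: 21.8
```

Call:
play_rows([
  [[0,0,0,-0.5,0,0,0],[0,0,0,-1.5,0,0,0],[0,0,0,-3,0,0,0],[0,0,0,-4.5,0,0,0],[0,0,0,-6,0,0,0],[0,0,0,-7.5,0,0,0],[0,0,0,-9,0,0,0],[0,0,0,-10,0,0,0]],
])

```text
time: 30.15
eef_pos: [495.6, -317.6, 134.3]
ee_rot: [-0.012, 1.0, -0.0, 0.0]
wrist_force: [0.1, 0.2, -3.1]
width: 21.5
```

Call:
play_rows([
  [[0,0,0,-0.5,0,0,0],[0,0,0,-0.5,0,0,0],[0,0,0,-0.5,0,0,0],[0,0,0,-0.5,0,0,0]],
])

```text
time: 30.48
eef_pos: [498.0, -317.7, 134.2]
ee_rot: [-0.011, 1.0, 0.0, -0.0]
wrist_force: [-0.4, 0.3, -3.7]
width: 21.6
```

```bash
python3 -c "
from plan import *
from seg import *
gear('c2',115,(590,700,-365,-262)); bedge('c2',100,(545,555,565,575),-370,-270)
plan([(499,-317.4,134,91.3)])
"
```

```text
blade 429 [ 634.9 -312.6  101.3   88.3  -89.6] z 114.6 slope deg [0.9 0.5] xr 590.5 679.0
disc 585 [ 635.8 -311.1   83.5   82.     2.5] z 124.8 slope deg [-0.   0.1] xr 593.6 677.4
hub 120 [ 635.1 -311.9   32.9   29.5  -46.1] z 136.7 slope deg [ 0.4 -0.3] xr 618.9 651.0
blade 545 -303.8 -298.4 -301.1 5
blade 555 -334.9 -298.6 -316.7 44
blade 565 -334.7 -297.2 -315.9 55
blade 575 -332.7 -297.4 -315.0 44
t 30.53 p [ 498.  -317.7  134.2] phi 91.3 tilt [-0.03  0.02] w 21.9 F [-0.7  0.2 -4.4]
(499, -317.4, 134, 91.3) rows>= 0.0 [ 0.000, -0.001, 0.000 ,  -0.10, 0.03, 0.02 ]
```

```bash
python3 -c "
from plan import *
plan([(498,-317.7,184,91.3),(499,-167.7,187,92.5),(499,32.3,190,93.8),(498,193,190,95.1)])
"
```

```text
t 30.53 p [ 498.  -317.7  134.2] phi 91.3 tilt [-0.03  0.02] w 21.9 F [-0.7  0.2 -4.4]
(498, -317.7, 184, 91.3) rows>= 1.2 [ 0.000, -0.001, 0.000 ,  -0.00, 0.00, -4.98 ]
(499, -167.7, 187, 92.5) rows>= 3.6 [ 0.000, 0.000, -0.021 ,  -0.44, 14.99, -0.30 ]
(499, 32.3, 190, 93.8) rows>= 4.8 [ 0.000, 0.000, -0.023 ,  -0.87, 19.98, -0.30 ]
(498, 193, 190, 95.1) rows>= 3.9 [ 0.000, 0.000, -0.023 ,  -0.97, 16.04, 0.00 ]
```

Call:
play_rows([
  [[0,0,0,0,0,-0.3,0],[0,0,0,0,0,-0.8,0],[0,0,0,0,0,-1.1,0],[0,0,0,0,0,-1.3,0],[0,0,0,0,0,-1.5,0],[0,0,0,0,0,-1.7,0],[0,0,0,0,0,-2,0],[0,0,0,0,0,-2.5,0]],
])

```text
time: 31.2
eef_pos: [498.1, -317.2, 158.8]
ee_rot: [-0.012, 1.0, 0.001, -0.001]
wrist_force: [0.1, 0.5, -5.4]
width: 22.0
```

Call:
play_rows([
  [[0,0,0,0,0,-0.6,0],[0,0,0,0,0,-1.2,0],[0,0,0,0,0,-1.8,0],[0,0,0,0,0,-2.3,0],[0,0,0,0,0,-2.5,0],[0,0,0,0,0,-2.5,0],[0,0,0,0,0,-2.5,0]],
])

```text
time: 31.78
eef_pos: [498.5, -317.7, 184.4]
ee_rot: [-0.012, 1.0, -0.0, 0.0]
wrist_force: [0.5, -0.4, -4.8]
width: 21.6
```

```bash
python3 -c "
from plan import *
from seg import *
gear('c3',150,(580,700,-365,-262)); bedge('c3',150,(545,555,565,575,583),-370,-270)
plan([(498,-317.7,184,91.3),(499,-167.7,187,92.5),(499,32.3,190,93.8),(498,193,190,95.1)])
"
```

```text
blade 107 [ 624.  -308.5   96.4   70.3   20.7] z 151.0 slope deg [0.9 0.5] xr 580.5 675.5
disc 646 [ 635.3 -310.8   83.8   81.6  -33.7] z 160.7 slope deg [0.  0.1] xr 592.6 677.1
hub 121 [ 634.6 -310.6   32.    29.2   25.2] z 172.3 slope deg [-1.  -0.3] xr 619.2 650.6
blade 545 -308.4 -297.7 -303.0 5
blade 555 -332.2 -298.3 -315.3 48
blade 565 -330.0 -298.5 -314.3 48
blade 575 -330.9 -298.1 -314.5 53
blade 583 -331.6 -297.5 -314.6 56
t 31.83 p [ 498.4 -317.5  184. ] phi 91.33 tilt [-0.03  0.02] w 22.0 F [-0.6 -0.3 -5.1]
(498, -317.7, 184, 91.3) rows>= 0.0 [ 0.000, -0.000, 0.001 ,  0.04, -0.02, 0.00 ]
(499, -167.7, 187, 92.5) rows>= 3.6 [ 0.000, 0.000, -0.021 ,  -0.44, 14.99, -0.30 ]
(499, 32.3, 190, 93.8) rows>= 4.8 [ 0.000, 0.000, -0.023 ,  -0.87, 19.98, -0.30 ]
(498, 193, 190, 95.1) rows>= 3.9 [ 0.000, 0.000, -0.023 ,  -0.97, 16.04, 0.00 ]
```

Call:
play_rows([
  [[0,0,0,0,0.5,0,0],[0,0,-0.001,0,1.5,-0.05,0],[0,0,-0.003,-0.1,3,-0.1,0],[0,0,-0.006,-0.15,5,-0.15,0],[0,0,-0.01,-0.22,7.5,-0.2,0],[0,0,-0.014,-0.3,10,-0.25,0],[0,0,-0.017,-0.37,12.5,-0.28,0],[0,0,-0.021,-0.44,15,-0.3,0]],
])

```text
time: 32.5
eef_pos: [499.0, -164.9, 187.3]
ee_rot: [-0.023, 1.0, 0.0, -0.0]
wrist_force: [0.2, -0.6, -5.9]
width: 21.5
```

Call:
play_rows([
  [[0,0,-0.003,-0.11,2.5,-0.04,0],[0,0,-0.006,-0.22,5,-0.08,0],[0,0,-0.009,-0.33,7.5,-0.12,0],[0,0,-0.012,-0.44,10,-0.16,0],[0,0,-0.015,-0.55,12.5,-0.2,0],[0,0,-0.018,-0.66,15,-0.24,0],[0,0,-0.021,-0.77,17.5,-0.27,0],[0,0,-0.023,-0.87,20,-0.3,0]],
])

```text
time: 33.17
eef_pos: [498.3, 35.1, 190.3]
ee_rot: [-0.034, 0.999, 0.0, -0.0]
wrist_force: [0.8, -0.2, -5.0]
width: 21.4
```

Call:
play_rows([
  [[0,0,-0.004,-0.15,2.5,0,0],[0,0,-0.008,-0.3,5,0,0],[0,0,-0.012,-0.45,7.5,0,0],[0,0,-0.015,-0.6,10,0,0],[0,0,-0.019,-0.75,12.3,0,0],[0,0,-0.021,-0.86,14.2,0,0],[0,0,-0.023,-0.94,15.5,0,0],[0,0,-0.023,-0.97,16,0,0]],
])

```text
time: 33.83
eef_pos: [496.7, 195.7, 190.2]
ee_rot: [-0.047, 0.999, 0.001, -0.0]
wrist_force: [-0.3, -1.2, -4.2]
width: 21.8
```

Call:
play_rows([
  [[0,0,0,0,0,0,0],[0,0,0,0,0,0,0],[0,0,0,0,0,0.5,0],[0,0,0,0,0,1.2,0],[0,0,0,0,0,1.9,0],[0,0,0,0,0,2.5,0],[0,0,0,0,0,2.8,0],[0,0,0,0,0,2.8,0]],
])

```text
time: 34.5
eef_pos: [497.4, 192.5, 160.8]
ee_rot: [-0.045, 0.999, -0.0, -0.001]
wrist_force: [-0.3, 0.1, -4.4]
width: 21.7
```

```bash
python3 -c "
from plan import *
from seg import *
gear('c4',128,(580,700,155,256)); bedge('c4',127,(552,560,568,576,584),140,250); slots('c4',(590,610,650))
plan([(498,193,134,95.1)])
"
```

```text
blade 148 [629.2 204.1  98.8  97.6 -85.1] z 120.5 slope deg [-3.5  1.8] xr 581.8 681.2
disc 399 [642.6 205.7  82.9  62.3  66.3] z 137.6 slope deg [ 0. -0.] xr 600.3 675.3
hub 86 [636.  207.4  30.8  23.   61.8] z 149.9 slope deg [-2.8  4.6] xr 619.8 650.0
blade 560 181.3 181.9 181.6 4
blade 568 181.3 183.0 182.1 3
blade 576 183.0 185.1 184.1 4
blade 584 184.6 185.6 185.1 4
x 590 rail edges [153.2] [] [174.3]
x 610 rail edges [152.7] [] [178.2]
x 650 rail edges [156.8] [(np.float64(170.9), np.float64(252.6)), (np.float64(271.8), np.float64(340.7))] [356.1]
t 34.55 p [497.9 192.6 161.6] phi 95.15 tilt [-0.08 -0.01] w 21.5 F [ 0.3  0.5 -4.2]
(498, 193, 134, 95.1) rows>= 0.7 [ -0.000, -0.001, 0.001 ,  -0.02, 0.04, 2.76 ]
```

Call:
play_rows([
  [[0,0,0,0,-0.15,0.2,0],[0,0,0,0,-0.15,0.5,0],[0,0,0,0,-0.15,0.8,0],[0,0,0,0,-0.15,1.1,0],[0,0,0,0,-0.15,1.3,0],[0,0,0,0,-0.15,1.6,0],[0,0,0,0,-0.15,2.1,0],[0,0,0,0,-0.15,2.6,0]],
])

```text
time: 35.22
eef_pos: [498.9, 191.4, 136.4]
ee_rot: [-0.045, 0.999, 0.0, 0.001]
wrist_force: [-0.2, -0.0, -2.7]
width: 21.7
```

Call:
play_rows([
  [[0,0,0,0,0,0.1,0],[0,0,0,0,0,0.1,0],[0,0,0,0,0,0.1,0]],
])

```text
time: 35.47
eef_pos: [498.5, 191.4, 135.4]
ee_rot: [-0.045, 0.999, 0.0, 0.0]
wrist_force: [-0.1, -0.2, -3.5]
width: 21.5
```

```bash
python3 -c "
from plan import *
from seg import *
gear('c5',115,(580,700,155,250)); bedge('c5',100,(552,560,568,576),140,250)
plan([(498,191.5,134,95.1),(393,182.2,134,95.1),(393,182.2,160,95.1),(385,60,140,93),(390,-53.5,140,91.7),(448,-53,140,91.5),(448,-53,60,91.5)])
"
```

```text
blade 280 [632.2 202.   94.7  94.6 -85. ] z 114.9 slope deg [ 0.7 -0.1] xr 586.3 682.3
disc 422 [640.7 203.2  88.   68.3  70.1] z 125.5 slope deg [0.2 0.3] xr 593.7 676.9
hub 99 [635.4 202.1  43.4  25.9  80.1] z 137.3 slope deg [-1.6  1.7] xr 622.0 649.6
blade 568 181.5 181.5 181.5 1
t 35.52 p [498.6 191.4 135.5] phi 95.17 tilt [0.03 0.  ] w 21.8 F [-0.5  0.8 -3.6]
(498, 191.5, 134, 95.1) rows>= 0.0 [ 0.000, 0.000, 0.001 ,  0.06, 0.02, 0.15 ]
(393, 182.2, 134, 95.1) rows>= 2.5 [ 0.000, 0.000, 0.000 ,  10.54, 0.01, 0.00 ]
(393, 182.2, 160, 95.1) rows>= 0.6 [ 0.000, 0.000, 0.000 ,  0.00, 0.00, -2.60 ]
(385, 60, 140, 93) rows>= 3.0 [ 0.000, 0.000, 0.037 ,  1.88, -12.10, 2.00 ]
(390, -53.5, 140, 91.7) rows>= 2.7 [ 0.000, 0.000, 0.023 ,  0.09, -11.36, 0.00 ]
(448, -53, 140, 91.5) rows>= 1.4 [ 0.000, 0.000, 0.003 ,  -5.80, -0.12, 0.00 ]
(448, -53, 60, 91.5) rows>= 1.9 [ 0.000, 0.000, 0.000 ,  0.00, 0.00, 8.00 ]
```

Call:
play_rows([
  [[0,0,0,0.5,0,0.1,0],[0,0,0,1.5,0,0.1,0],[0,0,0,3,0,0.1,0],[0,0,0,5,0,0.1,0],[0,0,0,7,0,0.1,0],[0,0,0,9,0,0.1,0],[0,0,0,10.6,0,0.1,0],[0,0,0,10.6,0,0.1,0]],
])

```text
time: 36.18
eef_pos: [389.8, 181.8, 133.7]
ee_rot: [-0.045, 0.999, -0.0, -0.001]
wrist_force: [-0.2, -1.1, -4.0]
width: 21.7
```

Call:
play_rows([
  [[0,0,0,0,-0.5,-0.5,0],[0,0,0.005,0.2,-2,-0.6,0],[0,0,0.012,0.6,-4.5,-0.6,0],[0,0,0.02,1,-7.5,-0.6,0],[0,0,0.03,1.5,-10,-0.6,0],[0,0,0.037,1.8,-12,-0.6,0],[0,0,0.037,1.9,-12.1,-0.6,0]],
])

```text
time: 36.77
eef_pos: [386.3, 56.3, 141.5]
ee_rot: [-0.025, 1.0, -0.001, 0.001]
wrist_force: [-1.9, 0.3, -2.8]
width: 21.8
```

Call:
play_rows([
  [[0,0,0.004,0,-2,0,0],[0,0,0.01,0,-4.5,0,0],[0,0,0.015,0.1,-7.5,0,0],[0,0,0.02,0.1,-10,0,0],[0,0,0.023,0.1,-11.2,0,0],[0,0,0.023,0.1,-11.4,0,0],[0,0,0.023,0.1,-11.4,0,0]],
])

```text
time: 37.35
eef_pos: [390.6, -54.9, 140.9]
ee_rot: [-0.014, 1.0, -0.0, 0.0]
wrist_force: [0.3, 0.4, -3.5]
width: 21.4
```

```bash
python3 -c "
from plan import *
from seg import *
gear('d1',115,(580,700,155,256)); gear('d1',115,(580,700,257,380)); bedge('d1',103,(500,540),-120,20)
plan([(448,-53,135,91.5),(448,-53,58,91.5)])
cv2.imwrite('pics/d1c.png',cv2.resize(cv2.imread('pics/d1.png')[120:300,120:340],None,fx=3,fy=3,interpolation=cv2.INTER_CUBIC))
"
```

```text
blade 428 [633.6 207.1 104.9  92.  -85. ] z 115.1 slope deg [0.7 0.3] xr 583.8 683.1
disc 595 [633.4 213.   93.1  83.8 -81. ] z 125.6 slope deg [0.5 0.1] xr 585.3 675.4
hub 117 [633.8 208.3  31.   30.8 -73.9] z 137.4 slope deg [-0.2  0. ] xr 618.2 650.0
blade 328 [626.2 306.   99.9  91.4 -88.6] z 115.5 slope deg [0.4 0.1] xr 580.0 672.9
disc 600 [625.7 305.2  85.3  83.2  78.4] z 125.5 slope deg [0.4 0.2] xr 583.9 668.2
hub 118 [626.1 303.9  31.9  31.   30.9] z 137.4 slope deg [ 1.1 -0. ] xr 609.9 642.0
blade 500 -67.2 -32.7 -50.0 40
blade 540 -64.8 -30.1 -47.4 43
t 37.45 p [390.1 -53.7 140.5] phi 91.76 tilt [0.01 0.03] w 21.8 F [ 0.6  0.5 -3.9]
(448, -53, 135, 91.5) rows>= 1.4 [ 0.000, 0.000, 0.005 ,  -5.79, -0.11, 0.55 ]
(448, -53, 58, 91.5) rows>= 1.8 [ 0.000, 0.000, 0.000 ,  0.00, 0.00, 7.70 ]
```

View pics/d1c.png

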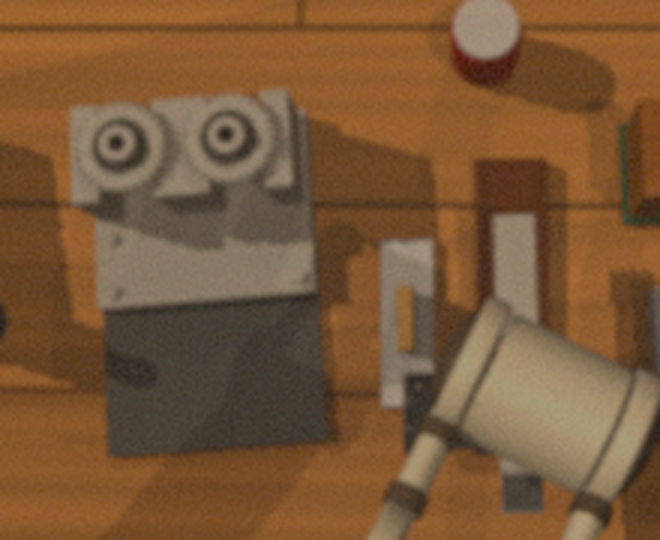

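Call:
play_rows([
  [[0,0,0.001,-1,0,0,0],[0,0,0.003,-3,-0.1,0,0],[0,0,0.005,-5,-0.1,0,0],[0,0,0.005,-5.8,-0.1,0,0],[0,0,0.005,-5.8,-0.1,2,0],[0,0,0.005,-5.8,-0.1,4.5,0],[0,0,0.005,-5.8,-0.1,6.5,0],[0,0,0.005,-5.8,-0.1,7.5,0]],
])

```text
time: 38.12
eef_pos: [445.8, -51.9, 62.8]
ee_rot: [-0.013, 1.0, 0.001, -0.002]
wrist_force: [-1.7, 1.0, -2.9]
width: 21.4
```

Call:
play_rows([
  [[0,0,0,0,0,0.4,0],[0,0,0,0,0,0.7,0],[0,0,0,0,0,0.8,0],[0,0,0,0,0,0.85,0],[0,0,0,0,0,0.85,0]],
])

```text
time: 38.53
eef_pos: [448.7, -53.8, 57.8]
ee_rot: [-0.013, 1.0, -0.0, 0.001]
wrist_force: [0.8, 0.4, -3.0]
width: 21.6
```

```bash
python3 -c "
from plan import *
plan([(448,-53,56,91.5),(448,-53,160,91.5)])
"
```

```text
t 38.53 p [448.7 -53.8  57.8] phi 91.45 tilt [ 0.1  -0.04] w 21.6 F [ 0.8  0.4 -3. ]
(448, -53, 56, 91.5) rows>= 0.1 [ -0.001, 0.002, -0.001 ,  0.07, 0.09, 0.18 ]
(448, -53, 160, 91.5) rows>= 2.5 [ 0.000, 0.000, 0.000 ,  0.00, 0.00, -10.40 ]
```

Call:
play_rows([
  [[0,0,0,0,0,0.1,0],[0,0,0,0,0,0.15,0],[0,0,0,0,0,0.2,0],[0,0,0,0,0,0.2,0.25],[0,0,0,0,0,0.2,0.5],[0,0,0,0,0,0.2,0.5],[0,0,0,0,0,0.2,0.5]],
])

```text
time: 39.12
eef_pos: [448.2, -53.7, 55.1]
ee_rot: [-0.013, 1.0, -0.0, 0.0]
wrist_force: [-0.5, -0.3, 0.5]
width: 40.8
```

Call:
play_rows([
  [[0,0,0,0,0,-1,0.5],[0,0,0,0,0,-3,0.5],[0,0,0,0,0,-6,0.5],[0,0,0,0,0,-9,0.5],[0,0,0,0,0,-11,0.5],[0,0,0,0,0,-11,0.5]],
])

```text
time: 39.62
eef_pos: [451.0, -54.7, 170.5]
ee_rot: [-0.013, 1.0, -0.002, 0.005]
wrist_force: [1.5, -0.2, -0.2]
width: 45.8
```

Call:
play_rows([
  [[0,0,0,3,2,-2,0.5],[0,0,0,6,4,-4,0.5],[0,0,0,9,6,-6,0.5],[0,0,0,11,8,-6,0.5],[0,0,0,11,8,-6,0.5],[0,0,0,11,8,-6,0.5]],
])

```text
time: 40.12
eef_pos: [335.5, 24.1, 224.7]
ee_rot: [-0.013, 1.0, -0.0, 0.001]
wrist_force: [-0.1, 0.7, -0.2]
width: 46.1
```

```bash
python3 -c "
from plan import *
from seg import *
look('e1',[(9,16),(52,64),(75,86)],box=(360,700,-110,120))
bedge('e1',22,(500,540,580,620),-69,-15)
plan([(482,50.3,140,91)])
cv2.imwrite('pics/e1c.png',cv2.resize(cv2.imread('pics/e1.png')[100:320,120:400],None,fx=2.5,fy=2.5,interpolation=cv2.INTER_CUBIC))
"
```

```text
9 709 255.0 227.0 12.3 [483.3  50.1 156.4  48.6   0.9]
52 129 254.0 226.0 58.0 [482.1  50.4  58.9  14.2   0.8]
75 209 292.0 238.0 80.2 [ 4.466e+02 -5.220e+01  6.480e+01  2.180e+01  1.000e-01]
blade 500 -66.5 -17.7 -42.1 65
blade 540 -66.6 -17.7 -42.1 56
blade 580 -67.0 -17.6 -42.3 56
blade 620 -67.4 -17.6 -42.5 61
t 40.17 p [335.9  23.6 224.5] phi 91.48 tilt [ 0.02 -0.02] w 45.9 F [ 0.3 -0.9  0.1]
(482, 50.3, 140, 91) rows>= 4.1 [ -0.000, 0.000, 0.008 ,  -14.67, 2.29, 8.46 ]
```

View pics/e1c.png

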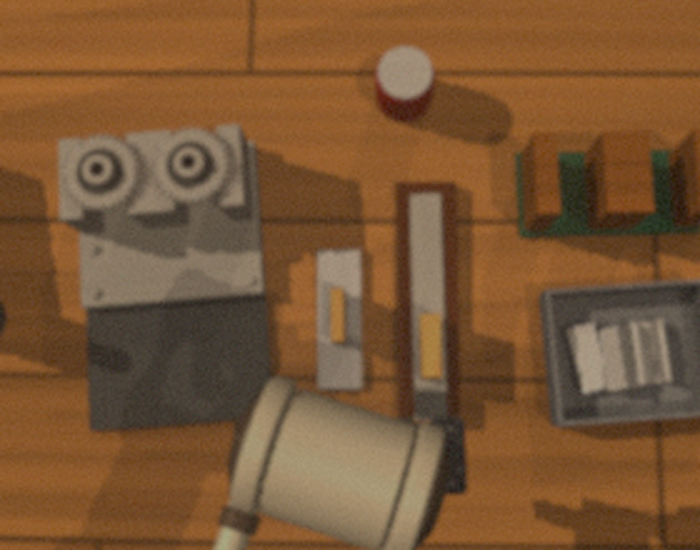

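```bash
python3 -c "
from plan import *
from seg import *
C=cloud('top',np.load('e1.npz')['d']);X,Y,Z=C[...,0],C[...,1],C[...,2]
r=[]
for y in range(155,335,12):
  s=(np.abs(Y-y)<6)&(Z>22)&(Z<40)&(X>440)&(X<560); q=(np.abs(Y-y)<6)&(Z>5)&(Z<14)&(X>440)&(X<560); r.append((y,X[s].min(),X[q].max()))
r=np.array(r);print(r.round(1)[::3]);
for k in(1,2): f=np.polyfit(r[:,0],r[:,k],1);print(np.degrees(np.arctan(-f[0])),np.polyval(f,241.6))
plan([(482.3,50.4,140,90.9),(482.3,50.4,48,90.9),(482.3,50.4,160,90.9),(455,145,160,48),(454.7,238,160,5.1),(454.7,238,65,5.1)])
"
```

```text
[[155.  508.2 507.9]
 [191.  505.2 504.6]
 [227.  504.9 504.6]
 [263.  501.4 501.6]
 [299.  496.3 495.3]]
4.236011609077281 501.7417059201161
4.303582677992896 501.4326308553239
t 40.17 p [335.9  23.6 224.5] phi 91.48 tilt [ 0.02 -0.02] w 45.9 F [ 0.3 -0.9  0.1]
(482.3, 50.4, 140, 90.9) rows>= 4.1 [ -0.000, 0.000, 0.010 ,  -14.70, 2.30, 8.46 ]
(482.3, 50.4, 48, 90.9) rows>= 2.2 [ 0.000, 0.000, 0.000 ,  0.00, 0.00, 9.20 ]
(482.3, 50.4, 160, 90.9) rows>= 2.7 [ 0.000, 0.000, 0.000 ,  0.00, 0.00, -11.20 ]
(455, 145, 160, 48) rows>= 6.0 [ 0.000, 0.000, 0.749 ,  2.58, 9.50, 0.00 ]
(454.7, 238, 160, 5.1) rows>= 6.0 [ 0.000, 0.000, 0.749 ,  6.25, 6.89, 0.00 ]
(454.7, 238, 65, 5.1) rows>= 2.3 [ 0.000, 0.000, 0.000 ,  0.00, 0.00, 9.50 ]
```

Call:
play_rows([
  [[0,0,0.01,-4,1,2,0.5],[0,0,0.01,-8,2,4,0.5],[0,0,0.01,-12,2.3,6,0.5],[0,0,0.01,-14.7,2.3,8.4,0.5],[0,0,0.01,-14.7,2.3,8.4,0.5],[0,0,0.01,-14.7,2.3,8.4,0.5],[0,0,0.01,-14.7,2.3,8.4,0.5],[0,0,0.01,-14.7,2.3,8.4,0.5]],
])

```text
time: 40.83
eef_pos: [482.4, 49.9, 142.0]
ee_rot: [-0.007, 1.0, -0.0, 0.001]
wrist_force: [0.1, -0.0, -0.4]
width: 46.0
```

```bash
python3 -c "
from plan import *
from seg import *
look('e2',[(9,16)],box=(360,600,10,100))
plan([(482.3,50.4,140,90.9),(482.3,50.4,48,90.9)])"
```

```text
9 209 252.0 243.0 12.4 [439.4  54.9  68.3  37.6   0.8]
t 40.88 p [482.5  49.9 142.5] phi 90.84 tilt [ 0.17 -0.03] w 45.8 F [ 0.4 -0.6 -0.3]
(482.3, 50.4, 140, 90.9) rows>= 0.1 [ -0.001, 0.003, -0.001 ,  0.02, 0.05, 0.25 ]
(482.3, 50.4, 48, 90.9) rows>= 2.2 [ 0.000, 0.000, 0.000 ,  0.00, 0.00, 9.20 ]
```

Call:
play_rows([
  [[0,0,0,0,0.05,3,0.5],[0,0,0,0,0.05,6,0.5],[0,0,0,0,0.05,8.5,0.5],[0,0,0,0,0.05,9.3,0.5],[0,0,0,0,0.05,9.3,0.5],[0,0,0,0,0.05,9.3,0],[0,0,0,0,0.05,9.3,0],[0,0,0,0,0.05,9.3,0]],
], newtons=50)

```text
time: 41.55
eef_pos: [483.9, 50.6, 50.0]
ee_rot: [-0.008, 1.0, -0.0, 0.002]
wrist_force: [0.5, 0.1, -0.2]
width: 28.2
```

Call:
play_rows([
  [[0,0,0,0,0,0,0],[0,0,0,0,0,0,0],[0,0,0,0,0,-2,0],[0,0,0,0,0,-5,0],[0,0,0,0,0,-8,0],[0,0,0,0,0,-11,0],[0,0,0,0,0,-11.2,0],[0,0,0,0,0,-11.2,0]],
])

```text
time: 42.22
eef_pos: [483.4, 50.7, 161.2]
ee_rot: [-0.008, 1.0, -0.0, 0.002]
wrist_force: [0.3, -0.3, -3.7]
width: 15.7
```

Call:
play_rows([
  [[0,0,0.1,0.4,1.5,0,0],[0,0,0.2,0.8,3,0,0],[0,0,0.3,1.2,4.5,0,0],[0,0,0.42,1.6,6,0,0],[0,0,0.54,2,7.5,0,0],[0,0,0.65,2.3,9,0,0],[0,0,0.75,2.6,9.5,0,0],[0,0,0.75,2.6,9.5,0,0]],
])

```text
time: 42.88
eef_pos: [452.3, 146.4, 156.8]
ee_rot: [0.36, 0.933, -0.001, -0.003]
wrist_force: [0.3, 1.4, -3.6]
width: 15.5
```

Call:
play_rows([
  [[0,0,0.1,1,1,0,0],[0,0,0.2,2,2,0,0],[0,0,0.32,3,3.2,0,0],[0,0,0.44,4,4.5,0,0],[0,0,0.56,5,5.6,0,0],[0,0,0.67,6,6.6,0,0],[0,0,0.755,6.25,6.9,0,0],[0,0,0.755,6.25,6.9,0,0]],
])

```text
time: 43.55
eef_pos: [453.7, 238.6, 157.7]
ee_rot: [0.677, 0.736, -0.001, -0.001]
wrist_force: [-0.4, 0.2, -4.7]
width: 15.7
```

```bash
python3 -c "
from plan import *
from seg import *
look('e3',[(112,135)],box=(380,540,130,340))
plan([(454.7,238,160,4.8),(454.7,238,61,4.8),(470,239.3,61,4.8)])"
```

```text
112 476 198.0 231.0 121.6 [460.2 199.5  72.6  50.3 -85.4]
t 43.6 p [453.8 238.1 157.9] phi 4.9 tilt [-0.18 -0.07] w 15.6 F [-0.2  0.4 -4.3]
(454.7, 238, 160, 4.8) rows>= 0.1 [ -0.003, 0.001, 0.002 ,  -0.02, 0.09, -0.21 ]
(454.7, 238, 61, 4.8) rows>= 2.4 [ 0.000, 0.000, 0.000 ,  0.00, 0.00, 9.90 ]
(470, 239.3, 61, 4.8) rows>= 0.4 [ 0.000, 0.000, 0.000 ,  0.00, 1.54, 0.00 ]
```

Call:
play_rows([
  [[-0.003,0.001,0.002,0,0.1,2,0],[-0.003,0.001,0.002,0,0.1,5,0],[-0.003,0.001,0.002,0,0.1,7.5,0],[-0.003,0.001,0.002,0,0.1,9,0],[-0.003,0.001,0.002,0,0.1,9.5,0],[-0.003,0.001,0.002,0,0.1,9.5,0],[-0.003,0.001,0.002,0,0.1,9.5,0],[-0.003,0.001,0.002,0,0.1,9.5,0]],
])

```text
time: 44.27
eef_pos: [456.9, 238.6, 66.2]
ee_rot: [0.678, 0.735, 0.003, 0.001]
wrist_force: [0.0, 0.4, -2.8]
width: 15.6
```

```bash
python3 -c "
from plan import *
from seg import *
look('e4',[(18,32)],box=(380,497,130,340))
plan([(454.7,238,59.5,4.8),(472,239.4,59.5,4.8)])"
```

```text
18 341 204.0 233.0 29.2 [464.2 199.3  71.1  50.5 -85.1]
t 44.32 p [457.  238.8  66.3] phi 4.56 tilt [0.33 0.11] w 15.8 F [-0.2 -1.2 -3.8]
(454.7, 238, 59.5, 4.8) rows>= 0.2 [ 0.006, -0.001, -0.004 ,  -0.06, -0.24, 0.68 ]
(472, 239.4, 59.5, 4.8) rows>= 0.4 [ 0.000, 0.000, 0.000 ,  -0.01, 1.74, 0.00 ]
```

Call:
play_rows([
  [[0,0,0,0,0,0.2,0],[0,0,0,0,0,0.3,0],[0,0,0,0,0,0.3,0],[0,0,0,0,0,0.3,0],[0,0,0,0,0,0.3,0]],
])

```text
time: 44.73
eef_pos: [455.8, 238.7, 61.9]
ee_rot: [0.679, 0.735, 0.002, 0.001]
wrist_force: [0.4, -0.3, -3.8]
width: 15.4
```

```bash
python3 -c "
from plan import *
plan([(454.7,238,59.7,4.8),(472,239.4,59.7,4.8)])"
```

```text
t 44.73 p [455.8 238.7  61.9] phi 4.54 tilt [0.18 0.07] w 15.4 F [ 0.4 -0.3 -3.8]
(454.7, 238, 59.7, 4.8) rows>= 0.1 [ 0.003, -0.001, -0.005 ,  -0.06, -0.11, 0.22 ]
(472, 239.4, 59.7, 4.8) rows>= 0.4 [ 0.000, 0.000, 0.000 ,  -0.01, 1.74, 0.00 ]
```

Call:
play_rows([
  [[0.003,0,-0.004,0,0.2,0.1,0],[0.003,0,-0.004,0,0.5,0.2,0],[0.003,0,-0.004,0,0.9,0.2,0],[0.003,0,-0.004,0,1.2,0.2,0],[0.003,0,-0.004,0,1.5,0.2,0],[0.003,0,-0.004,0,1.6,0.2,0],[0.003,0,-0.004,0,1.6,0.2,0],[0.003,0,-0.004,0,1.6,0.2,0]],
])

```text
time: 45.4
eef_pos: [471.6, 239.9, 59.8]
ee_rot: [0.677, 0.736, 0.0, -0.0]
wrist_force: [-0.9, -0.6, -2.9]
width: 15.6
```

Call:
play_rows([
  [[0,0,0,0,0.05,0,0],[0,0,0,0,0.1,0,0],[0,0,0,0,0.15,0,0],[0,0,0,0,0.2,0,0],[0,0,0,0,0.25,0,0],[0,0,0,0,0.3,0,0]],
])

```text
time: 45.9
eef_pos: [473.7, 240.0, 59.5]
ee_rot: [0.677, 0.736, -0.001, -0.001]
wrist_force: [-3.0, -1.1, 0.3]
width: 15.8
```

```bash
python3 -c "
from plan import *
from seg import *
look('e5',[(17,26)],box=(380,520,130,340))
plan([(472,239.4,59.7,4.8)])"
```

```text
17 339 204.0 227.0 22.7 [483.4 197.8  72.8  55.2 -84.3]
t 45.95 p [473.7 240.   59.5] phi 4.79 tilt [-0.15  0.02] w 16.0 F [-4.2 -1.5 -0.6]
(472, 239.4, 59.7, 4.8) rows>= 0.0 [ -0.003, -0.001, -0.000 ,  -0.05, -0.17, -0.02 ]
```

Call:
play_rows([
  [[0,0,0,0,0.05,-0.05,0],[0,0,0,0,0.1,-0.05,0],[0,0,0,0,0.15,-0.05,0],[0,0,0,0,0.15,-0.05,0]],
])

```text
time: 46.28
eef_pos: [473.8, 240.0, 59.6]
ee_rot: [0.677, 0.736, -0.002, -0.002]
wrist_force: [-8.9, -1.2, 1.2]
width: 15.5
```

Call:
play_rows([
  [[0,0,0,0,0.05,0,0],[0,0,0,0,0.1,0,0],[0,0,0,0,0.15,0,0],[0,0,0,0,0.15,0,0]],
])

```text
time: 46.62
eef_pos: [474.1, 240.0, 59.5]
ee_rot: [0.677, 0.736, -0.003, -0.003]
wrist_force: [-13.0, -2.0, 4.5]
width: 16.0
```

Call:
play_rows([
  [[0,0,0,0,0.05,0,0],[0,0,0,0,0.1,0,0],[0,0,0,0,0.15,0,0],[0,0,0,0,0.15,0,0]],
])

```text
time: 46.95
eef_pos: [474.2, 240.1, 59.4]
ee_rot: [0.677, 0.736, -0.005, -0.004]
wrist_force: [-17.2, -2.2, 10.3]
width: 15.9
```

```bash
python3 -c "
from plan import *
plan([(476,239.4,59.7,4.8)])"
```

```text
t 46.95 p [474.2 240.1  59.4] phi 4.81 tilt [-0.71 -0.08] w 15.9 F [-17.2  -2.2  10.3]
(476, 239.4, 59.7, 4.8) rows>= 0.1 [ -0.012, 0.000, 0.000 ,  -0.08, 0.17, -0.03 ]
```

Call:
play_rows([
  [[0,0,0,0,-0.1,0,0],[0,0,0,0,-0.2,-0.05,0],[0,0,0,0,-0.3,-0.08,0],[0,0,0,0,-0.35,-0.08,0],[0,0,0,0,-0.35,-0.08,0],[0,0,0,0,-0.35,-0.08,0]],
])

```text
time: 47.45
eef_pos: [473.8, 240.0, 60.0]
ee_rot: [0.677, 0.736, -0.001, -0.002]
wrist_force: [-5.8, 0.2, -4.8]
width: 15.5
```

```bash
python3 -c "
from plan import *
s=read_state();print(s['wrist_torque'])
plan([(476,239.4,59.7,4.8)])"
```

```text
[-0.26508012  1.31709977  0.40082278]
t 47.45 p [473.8 240.   60. ] phi 4.78 tilt [-0.24  0.01] w 15.5 F [-5.8  0.2 -4.8]
(476, 239.4, 59.7, 4.8) rows>= 0.1 [ -0.004, -0.000, -0.000 ,  -0.08, 0.21, 0.03 ]
```

Call:
play_rows([
  [[0,0,0,0,0,0.05,0],[0,0,0,0,0,0.08,0],[0,0,0,0,0,0.08,0.1],[0,0,0,0,0,0.08,0.25],[0,0,0,0,0,0.08,0.4],[0,0,0,0,0,0.08,0.4],[0,0,0,0,0,0.08,0.4]],
])

```text
time: 48.03
eef_pos: [477.6, 240.5, 61.6]
ee_rot: [0.677, 0.736, 0.002, 0.001]
wrist_force: [-0.2, -0.2, 0.4]
width: 36.3
```

Call:
play_rows([
  [[0,0,0,0,0,-1,0.4],[0,0,0,0,0,-3,0.4],[0,0,0,0,0,-6,0.4],[0,0,0,0,0,-9,0.4],[0,0,0,0,0,-12,0.4],[0,0,0,0,0,-14,0.4],[0,0,0,0,0,-14,0.4]],
])

```text
time: 48.62
eef_pos: [479.2, 241.0, 207.2]
ee_rot: [0.677, 0.736, 0.005, 0.003]
wrist_force: [0.7, -1.0, 0.8]
width: 36.8
```

Call:
play_rows([
  [[0,0,0,0,-4,-2,0.4],[0,0,0,0,-8,-4,0.4],[0,0,0,-2,-10,-5,0.4],[0,0,0,-5,-12,-5,0.4],[0,0,0,-8,-13,-5,0.4],[0,0,0,-12,-13,-5,0.4],[0,0,0,-16,-13,-5,0.4],[0,0,0,-16,-13,-5,0.4]],
])

```text
time: 49.28
eef_pos: [359.9, 63.9, 250.1]
ee_rot: [0.681, 0.733, -0.0, 0.001]
wrist_force: [0.3, 0.6, 0.3]
width: 36.8
```

```bash
python3 -c "
from plan import *
from seg import *
look('f1',[(17,25.5),(60,76),(76,86),(120,130),(131,142)],box=(360,720,-110,380))
C=cloud('top',np.load('f1.npz')['d']);X,Y,Z=C[...,0],C[...,1],C[...,2]
s=(Z>18)&(Z<25.5)&(X>435)&(X<498)&(Y>140)&(Y<340);P=C[s];print('edge',rect(P))
r=[]
for y in range(165,320,6):
  s=(np.abs(Y-y)<4)&(Z>16)&(Z<26)&(X>425)&(X<490); q=(np.abs(Y-y)<4)&(Z>26)&(Z<40)&(X>485)&(X<540)
  if s.sum() and q.sum(): r.append((y,X[s].min(),X[q].min()))
r=np.array(r);print(r.round(1)[::4])
for k in(1,2): f=np.polyfit(r[:,0],r[:,k],1);print(np.degrees(np.arctan(-f[0])),np.polyval(f,241.6))
plan([(400,100,250,5)])
cv2.imwrite('pics/f1c.png',cv2.resize(cv2.imread('pics/f1.png')[110:310,120:320],None,fx=3,fy=3,interpolation=cv2.INTER_CUBIC))"
```

```text
17 1410 290.0 216.0 20.3 [508.  -50.4 266.   69.6   0.7]
17 702 188.0 228.0 22.5 [479.4 242.5 163.9  55.5 -84.7]
60 27 186.0 187.0 68.2 [585.6 247.1  49.1  14.1 -66.1]
60 132 184.0 227.0 68.7 [476.5 243.8  57.9  16.6 -84.3]
76 200 292.0 238.0 80.1 [446.6 -52.2  64.7  21.7  -0. ]
120 587 196.0 166.0 125.2 [634.8 208.6  84.5  83.   59. ]
120 585 160.0 169.0 125.6 [625.7 303.8  83.   82.5  19.6]
131 117 194.0 165.0 137.4 [634.4 208.7  30.8  30.6 -62.1]
131 122 159.0 168.0 137.4 [626.1 304.4  32.3  30.1  46.6]
edge [476.4 251.2 172.7  51.1 -84.7]
[[165.  460.3 508. ]
 [189.  457.3 502.8]
 [213.  454.3 485.3]
 [237.  454.3 490.7]
 [261.  450.8 490.6]
 [285.  448.  498.4]
 [309.  447.8 495.8]]
5.664288073355044 451.2057929696497
2.8258861795519503 496.85815305684366
t 49.33 p [359.7  66.7 250. ] phi 4.29 tilt [0.03 0.02] w 36.7 F [-0.3  0.6 -0.2]
(400, 100, 250, 5) rows>= 1.3 [ 0.001, -0.000, -0.012 ,  3.02, 4.27, 0.00 ]
```

View pics/f1c.png

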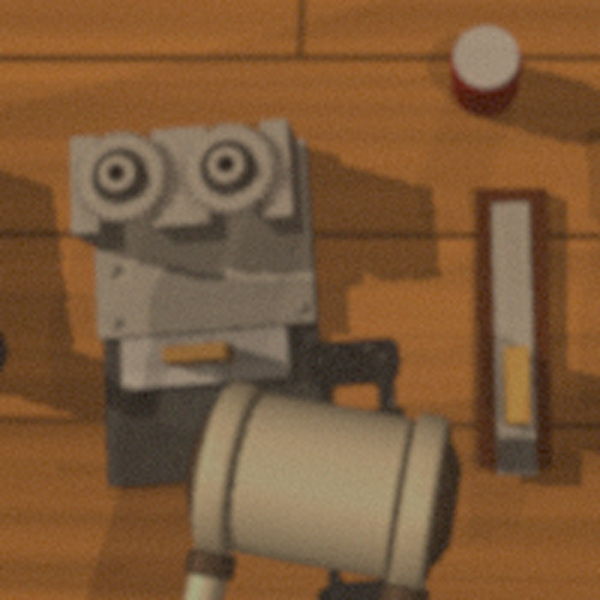

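Call:
play_rows([
  [[0,0,0,-4,0,-1,0.4],[0,0,0,-8,-1,-2,0.4],[0,0,0,-12,-1,-3,0.4],[0,0,0,-16,-1,-4,0.4],[0,0,0,-20,-1.5,-5,0.4],[0,0,0,-24,-1.5,-5,0.4],[0,0,0,-24,-1.5,-5,0.4]],
])

```text
time: 49.92
eef_pos: [364.7, -175.2, 300.0]
ee_rot: [0.679, 0.734, -0.0, 0.0]
wrist_force: [-0.1, 0.1, -0.2]
width: 36.5
```

```bash
cat > edge.py <<'E'
from seg import *
import os
if not os.path.exists('avg.npy') or 1:
    np.save('avg.npy',np.mean([cv2.cvtColor(grab('top')[0],cv2.COLOR_BGR2GRAY).astype(float) for _ in range(10)],0))
    cv2.imwrite('pics/avg.png',np.load('avg.npy'))
g=cv2.GaussianBlur(np.load('avg.npy'),(0,0),0.8)
a=np.radians(5.0);ux=np.array([np.cos(a),np.sin(a)]);uy=np.array([-ux[1],ux[0]]);O=np.array([629,253.2])
def prof(ys,x0,x1,z):
    t=np.arange(x0,x1,.5); out=[]
    for y in ys:
        W=np.array([[*(O+ux*x+uy*y),z] for x in t]); p=proj('top',W).astype(np.float32)
        out.append(cv2.remap(g.astype(np.float32),p[:,0],p[:,1],cv2.INTER_CUBIC).ravel())
    return t,np.array(out)
def line(name,ys,x0,x1,z,sign):
    t,P=prof(ys,x0,x1,z); G=sign*np.gradient(P,axis=1); r=[]
    for y,q in zip(ys,G):
        i=int(np.argmax(q)); w=np.clip(q[max(0,i-6):i+7],0,None); r.append((t[max(0,i-6):i+7]*w).sum()/w.sum())
    r=np.array(r); f=np.polyfit(ys,r,1); k=np.abs(r-np.polyval(f,ys))<1.5; f=np.polyfit(np.array(ys)[k],r[k],1)
    print(name,'x at y=0',f[1].round(2),'yaw rel (deg)',np.degrees(-np.arctan(f[0])).round(2),'res',np.std(r[k]-np.polyval(f,np.array(ys)[k])).round(2),k.sum(),len(ys))
E
python3 -c "
from edge import *
np.set_printoptions(linewidth=200)
for y in(-60,-45,50,65,90,-95):
    t,P=prof([y],-190,-115,22); print(y); print(np.c_[t[::4],P[0][::4]].round(0).astype(int).T.tolist())
cv2.imwrite('pics/g1c.png',cv2.resize(cv2.imread('pics/avg.png')[190:270,130:250],None,fx=6,fy=6,interpolation=cv2.INTER_CUBIC))
"
```

```text
-60
[[-190, -188, -186, -184, -182, -180, -178, -176, -174, -172, -170, -168, -166, -164, -162, -160, -158, -156, -154, -152, -150, -148, -146, -144, -142, -140, -138, -136, -134, -132, -130, -128, -126, -124, -122, -120, -118, -116], [63, 60, 58, 58, 63, 73, 84, 94, 100, 103, 103, 103, 104, 106, 112, 120, 128, 136, 141, 143, 145, 145, 145, 144, 143, 142, 140, 137, 133, 127, 120, 116, 116, 118, 121, 122, 123, 124]]
-45
[[-190, -188, -186, -184, -182, -180, -178, -176, -174, -172, -170, -168, -166, -164, -162, -160, -158, -156, -154, -152, -150, -148, -146, -144, -142, -140, -138, -136, -134, -132, -130, -128, -126, -124, -122, -120, -118, -116], [63, 60, 58, 59, 64, 74, 86, 96, 101, 104, 104, 103, 101, 100, 99, 99, 104, 111, 119, 128, 134, 137, 139, 139, 138, 138, 136, 134, 130, 123, 118, 115, 116, 120, 122, 123, 124, 124]]
50
[[-190, -188, -186, -184, -182, -180, -178, -176, -174, -172, -170, -168, -166, -164, -162, -160, -158, -156, -154, -152, -150, -148, -146, -144, -142, -140, -138, -136, -134, -132, -130, -128, -126, -124, -122, -120, -118, -116], [59, 59, 59, 62, 74, 91, 109, 
[... 783 characters left out ...]
, -122, -120, -118, -116], [50, 50, 50, 49, 49, 50, 51, 54, 57, 60, 64, 67, 68, 68, 69, 69, 70, 70, 70, 70, 69, 69, 69, 69, 69, 68, 67, 65, 66, 71, 83, 97, 109, 116, 115, 112, 110, 109]]
-95
[[-190, -188, -186, -184, -182, -180, -178, -176, -174, -172, -170, -168, -166, -164, -162, -160, -158, -156, -154, -152, -150, -148, -146, -144, -142, -140, -138, -136, -134, -132, -130, -128, -126, -124, -122, -120, -118, -116], [60, 61, 61, 60, 60, 60, 60, 61, 61, 61, 60, 60, 60, 60, 60, 60, 60, 59, 59, 58, 58, 59, 59, 60, 60, 60, 58, 57, 59, 65, 79, 96, 108, 118, 119, 115, 111, 108]][ WARN:0@16.559] global loadsave.cpp:1063 imwrite_ Unsupported depth image for selected encoder is fallbacked to CV_8U.
```

View pics/g1c.png

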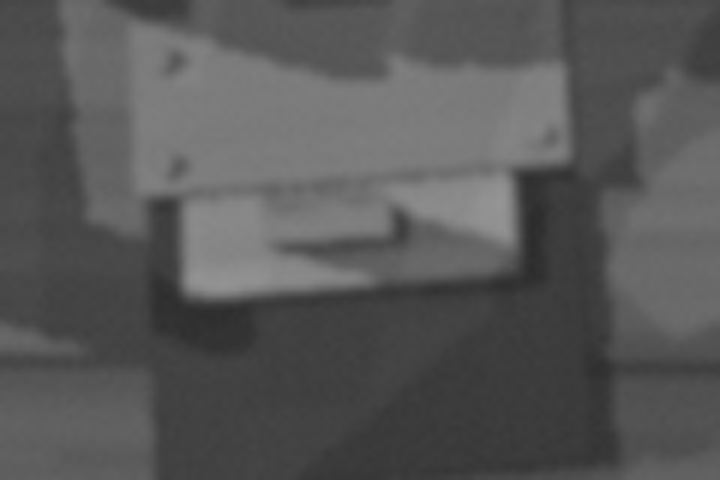

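```bash
sed -i 's/ or 1:/:/' edge.py; python3 -c "
from edge import *
line('near edge bright part',list(range(10,72,4)),-190,-168,22,1)
line('near edge dark part',list(range(-70,-10,4)),-190,-168,22,1)
line('near edge all',list(range(-70,72,4)),-190,-168,22,1)
line('step top ends',list(range(-102,-86,2))+list(range(88,102,2)),-140,-118,28,1)
line('far edge (bright->dark)',list(range(-70,-45,4))+list(range(40,72,4)),-142,-124,22,-1)
line('dark->step',list(range(-70,-45,4))+list(range(40,72,4)),-132,-118,28,1)
line('plate front',list(range(-90,90,5)),-285,-255,10,-1)
"
```

```text
near edge bright part x at y=0 -179.64 yaw rel (deg) -0.44 res 0.54 16 16
near edge dark part x at y=0 -178.78 yaw rel (deg) 0.14 res 0.71 15 15
near edge all x at y=0 -179.07 yaw rel (deg) 0.35 res 0.65 36 36
step top ends x at y=0 -129.01 yaw rel (deg) -0.23 res 0.34 14 15
far edge (bright->dark) x at y=0 -132.63 yaw rel (deg) 0.47 res 0.6 14 15
dark->step x at y=0 -125.07 yaw rel (deg) 0.58 res 0.49 15 15
plate front x at y=0 -272.94 yaw rel (deg) 0.21 res 0.58 36 36
```

```bash
python3 -c "
from plan import *
from seg import *
look('z1',[(15,48),(76,86),(131,142)],box=(360,720,-380,380))
im,_=grab('scene'); cv2.imwrite('pics/z1s.png',cv2.resize(im[60:330,100:440],None,fx=2,fy=2,interpolation=cv2.INTER_CUBIC))
plan([])"
```

```text
15 3324 189.0 208.0 27.8 [564.5 248.  226.5 209.3   5.1]
15 122 391.0 177.0 30.6 [ 630.3 -339.8   92.2   22.4   15.4]
15 75 330.0 179.0 30.8 [ 626.  -163.5   92.4   23.2   16.5]
15 112 359.0 180.0 33.3 [ 620.1 -244.2  103.1   44.2   30.5]
15 1969 290.0 218.0 20.1 [505.4 -50.4 271.7  69.7   0.6]
15 182 387.0 222.0 34.0 [ 509.5 -289.7  188.6   71.3   69.8]
15 30 337.0 223.0 29.3 [ 488.3 -182.3   46.6    2.3    2.5]
15 25 339.0 241.0 30.4 [ 440.7 -187.1   40.4    3.     4.6]
76 203 292.0 238.0 80.2 [446.6 -52.2  65.   21.7  -0. ]
131 113 195.0 165.0 137.4 [634.  208.2  31.2  29.5   5.6]
131 121 159.0 168.0 137.4 [626.1 304.1  31.5  30.3  80.1]
t 50.52 p [ 364.4 -170.2  300.1] phi 4.81 tilt [0.01 0.05] w 36.8 F [ 0.5 -0.3  0.5]
```

View pics/z1s.png

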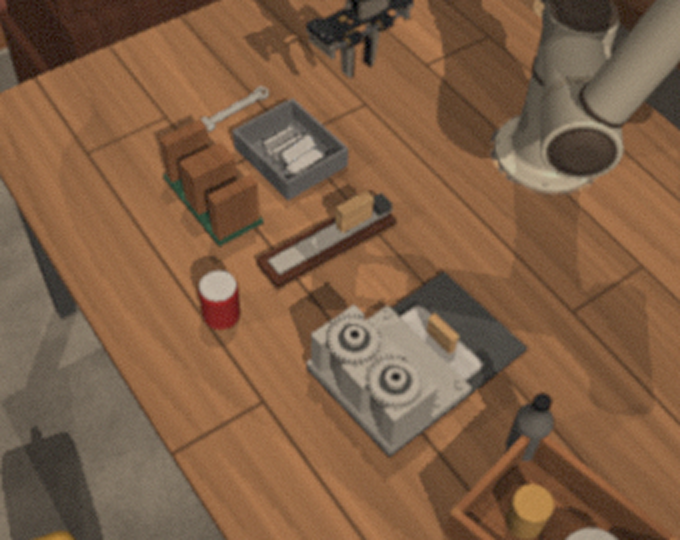

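The scene view shows all the offcuts in the bin at (290,150). The paddle is on its rest, both gears sit on the station at (352,335) and (395,378), and the straightedge lies against the step at (440,335). The tin, bottle and spanner are in place, and the arm is clear of everything.

```bash
python3 -c "
from cell import *
print(close_job())"
```

```text
the job is handed in; nothing more can be done
None
```

I finished every part of the task and handed the job in at about 50.5 s of the 210 s allowed. No verdict was reported.

- **Offcuts:** all three were dropped into the scrap bin, and the last pictures show them there.
- **Gears:** each was carried on the paddle, tilting no more than about a degree by the depth camera. They lie flat on the rails, about 2 mm and 4 mm from their bay centres (limits 20 mm in x, 15 mm in y).
- **Paddle:** it is back on its rest, within a few mm of where it lay and flat.
- **Straightedge:** I pushed it against the step with up to about 17 N, then eased off and let go. Its near edge measured 50.1 mm from the step face, which is flush for its 50 mm width, and it sits about 2 mm off midway.
- **Bystanders:** the tin, bottle and spanner looked unmoved in the last picture. I judged this by eye and did not measure it.

**Where checks disagreed:** the straightedge's angle to the step came out between nearly 0° and 0.7° by edge fits. A coarser depth estimate just after release gave up to 1.4°. The limit is 1.7°, so it passes, but the exact angle is uncertain. The camera also read positions about 1–3 mm shorter than the arm did, so I placed things relative to what the camera saw.

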